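# Clip a circuit board down, set its slide switch, and release the clip

## Task

The circuit board lies loose in its holder: swing the spring clip round its pivot screw, up over the board's edge and on until you feel it come firmly but gently up against its sprung stop, without forcing the stop. With the clip holding the board, push the board's orange slide switch fully home to the end nearer the white socket and the two metal cans. Then swing the clip back off the board until it lies well clear alongside the edge, and let go, leaving the board where it lay and everything else undisturbed.

Things in the scene. Friction and masses are not known exactly. Their poses are not given: they have to be found in the camera images.
- fixture: fixed aluminium holder plate 190 (x) by 250 (y) by 20 mm. Origin: centre of its underside, on the table; z up. The board lies on its middle (rubber faced) between 5 mm high rails at y = -44 and +44 mm and an end rail at x = +54 mm; the -x end is open. The clip stands on the -y side.
- board: loose black carrier with green circuit board, 100 (x) by 80 (y) by 8 mm, 0.25 kg. Origin: centre of its underside, 20 mm above the table; axes as the fixture's. On it the switch (y = +22 mm) and, at its -x end, a white socket (y = -18) and two metal cans (y = +15, +28), up to 19 mm over its underside. A sideways push of 2 N shifts it, under the clip about 6 N; it must not shift more than a few mm.
- clip_pivot (a point): the clip's vertical pivot axis, on the fixture at x = -15, y = -66 mm; this point is 38 mm above the table, at mid-thickness of the clip's blade. Its axes are the fixture's.
- clip (a joint): swing angle of the clip, rad, -0.25 to 1.8: 0 = arm along the fixture's +x, 26 mm outside the board's edge; grows counter-clockwise from above, over the board. Stays where left. The shoe meets the edge at about 0.35, is up on the board from 0.5; clear of the board is below 0.3. The stop is met between 0.7 and 1.5, set anew each time and not measured: it must be felt.
- clip_arm: steel clip blade 12 mm wide, top 39.5 mm above the table. Origin on the pivot axis, its x along the arm. At x = 60 mm a black 16 mm ball shoe presses 3 to 5 N on the board; it rides up 1.5 mm over the edge by itself (3 to 6 N push at the knob). A 30 mm tail points to -x. It flexes only upward; push or loosely cage the knob so that it can rise 2 mm. Never press it down on the board.
- clip_knob (a point): middle of the clip's red upright round knob, 12 mm diameter, 27 mm tall (39.5 to 66.5 mm above the table), 48 mm from the pivot axis along the arm; this point is 53 mm above the table. It may be pushed from any side.
- stop: the clip's sprung stop: black lever and yellow pin under the blade, 25 mm from the pivot axis; the clip's tail runs against the pin. Origin on the pivot axis; the lever's setting does not show in this pose. The pin gives about 1 mm per 6 N. Drag at the knob is 2 to 3 N; 4 to 14 N at the pin, firm but gentle, takes 4 to 7 N in all at the knob; over 20 N at the pin (9 N at the knob) is forcing it.
- switch (a joint): travel of the orange slide switch, m, 0 to 0.014, growing toward the board's -x end (white socket, metal cans). Needs about 2.5 N to slide and stays where left; home is 0.014.
- switch_cap (a point): centre of the orange switch cap, 10 (x) by 14 (y) by 16 mm tall, its top 50 mm above the table, standing on a housing whose top is 34 mm above the table. Free on all sides.
- dish: bystander: small white dish, 44 mm wide, standing on the fixture's +y side
- standoff: bystander: brass post 14 mm wide, 30 mm tall, on the fixture's +y side
- meter: bystander: orange multimeter 150 by 75 by 35 mm
- tape: bystander: yellow roll of tape, 96 mm wide, 24 mm high
- driver: bystander: screwdriver 170 mm long, lying
- flux: bystander: green jar 44 mm wide, 60 mm high
- handset: bystander: black phone 150 by 72 by 9 mm, lying
Not all that is in view belongs to the job. What is shaped like the board but purple is not meant.

How it is judged (in metres and radians):
On the way, in this order (a step that is already met when the one before it is completed fails the run):
1. the clip's shoe presses on the board and its tail is held against the sprung stop with more than 2 N for 0.2 s (contact force between clip_arm and stop above 2 N and contact force between clip_arm and board above 0.3 N), for 0.2 s.
2. the switch is home (within 1.8 mm of its end) while the clip still presses on the board (value of joint switch above 0.0122 m and contact force between clip_arm and board above 0.5 N), for 0.2 s.
3. the clip is swung back clear of the board (below 0.3 rad) (value of joint clip below 0.3 rad), for 0.2 s.
At the end, for the whole second after the job is handed in: Clip at rest below 0.3 rad and off the board, switch within 1.8 mm of its far end, board at rest within 5 mm of where it lay (value of joint clip below 0.3 rad and value of joint switch above 0.0122 m and distance of board from where it was at the start of the episode below 0.005 m and linear speed of board below 0.01 m/s and velocity of joint clip between -0.05 and 0.05 rad/s and contact force between clip_arm and board below 0.1 N); the robot touches nothing.
It fails at once if the stop is forced: more than 20 N between clip and stop (contact force between clip_arm and stop above 20 N).
It fails at once if the clip is pressed onto the board with more than 20 N (contact force between clip_arm and board above 20 N).
It fails at once if the board is shoved more than 5 mm from where it lay (distance of board from where it was at the start of the episode above 0.005 m).
It fails at once if a bystander is moved more than 30 mm (distance of any of dish, standoff, meter, tape, driver, flux, handset from where it was at the start of the episode above 0.03 m).
It also fails if it takes over 72 s, if anything falls off the work surface, if the arm or the gripper's body presses on something with over 40 N, if the wrist force passes 120 N, or if a joint passes its speed limit or range.

## Robot

A 6-joint arm with a two-finger parallel gripper is mounted at the origin on the work surface. World frame = base frame: x ahead of the robot, y to its left, z up, the work surface at z = 0. Lengths are in m, angles in degrees, forces in N, time in s.
With the tool pointing down it reaches from about 0.4 to 0.825 m from the base axis. Payload 7 kg.
Tool frame: the origin (TCP) lies midway between the tips of the shut fingers; the grasp point (between the pads) lies 19 mm behind it; z points along the fingers, y is the direction in which the jaws open and shut (so a half turn about z gives the same grasp; the last joint's range is limited). The gripper opens to 88 mm and grips with 3 to 60 N. Pads are 19 mm wide; open, the fingers measure 130 mm over their backs; the gripper's body (78 mm by 193 mm) begins 47 mm behind the grasp point.
Start: joints at [90.991, 20.546, 0.682, 0, -70.136, -16.507], TCP at [0.181, 0.65, 0.227] pointing down, gripper open.
Joint ranges: [-176.03, 176.03], [-82.01, 121.73], [-58.28, 71.71], [-173.87, 95.51], [-174.79, -0.11], [-173.66, 173.66]. Speed limits (degrees/s): [136.94, 136.94, 172.46, 180, 180, 180].

## Interface

Orientations are given as [roll, pitch, yaw] about the fixed x, y, z axes, in that order (R = Rz(yaw) Ry(pitch) Rx(roll)).
In Python, from plant import get_state, capture, get_calibration, close_job, boxes_of, cut_out gives the robot as it stands.
- The arm moves only by the tool apply_moves, never from a script. Its argument "commands" is a list of rows, each an object with "grip": the closure, from 0 (fully open) to 1 (shut); "slide": the shift along the tool's x, y, z in m, a list of three; "roll": the turn about the tool's z in degrees. In form: [{"grip": grip, "slide": [x, y, z], "roll": roll}, ...]. A call has 1 to 5 rows; each row is the pose to reach, as a shift and turn from the pose commanded when the call began, along the tool's axes at that moment; what a row does not reach only later rows make up. A row lasts 1/8 s, in which the tool goes at most 62.5 mm and 10.7 degrees, less where a joint would pass 70% of its speed; a pose out of reach is approached as far as the arm can. A call with a gripper value outside its range is refused whole. The fingers move at their own pace and stop on an object; "grip_force" is the grip in N (left out, the last holds). Time passes only in rows, so rows that repeat a pose let the fingers close. It gives the time, the measured TCP pose, the force and the opening at its end, in the units of the state.
- get_state(): the state, without advancing time (a new reading comes with each control period).
- capture(name): name is "side" or "top"; returns (picture, depth): 400x640x3 uint8, red, green, blue; 400x640 float32, m along the optical axis (not along the pixel's ray), 0 where there is no reading.
- get_calibration(name): a dict with "mtx" (3x3 intrinsics, pixels), "distortion" ([k1, k2, p1, p2, k3] as OpenCV has them; the pictures are not rectified), "R" (3x3) and "t" (3): a world point X has camera coordinates R X + t. Camera axes: x right, y down, z forward; pixel columns grow to the right and rows downward; lengths in m; the calibration is good to about 2 mm. A picture is of the moment at which its call begins. get_calibration takes no time and is no camera call.
- close_job(): hands the job in, once; it reports no verdict.
Trained networks look in the newest picture that a camera, given by its name, has taken for a name from the list of things; names that differ only in an ending like _2 or _b are one class to them, and where a whole thing is asked for, a point or a joint stands for the part that bears it (a point fixed in the world has none). Each returns a list of dicts, best first, with "score" (0 to 1); they miss things now and then, are a little off and sometimes report something else, mostly with a low value. They report only what shows in the picture. A call takes as long as a camera call. They do not tell look-alikes from the thing itself.
- boxes_of(name, camera): "position" ([x, y, z] in m, in the coordinates of the camera as it stood for that picture, good to about 4 mm: the middle of the surface that is visible of it).
- cut_out(name, camera): "mask" (400x640 bool, what is visible of it).
The state is a dict: "time_s": time; "joints": joint angles; "qd": joint speeds; "joint_torque": joint torques, N m; "tcp_pos": TCP position; "eef_rot": TCP orientation; "contact_force": force on the tool from outside, world axes, zero at the start; "moment": the same for the moment, N m; "gripper_width": finger opening in m.
Only numpy, scipy, OpenCV 4.12 (cv2) and the standard library are available. Lean on these libraries where they do the work, as an engineer would, in place of code of your own. Each camera call takes 0.05 s, during which the arm holds its last target.

## Working session

There is one attempt and no reset: what is moved stays moved. The work goes in short steps, Python scripts to look and compute and a tool call to move; the robot and the scene stay as the last step left them, time stands still between calls to the robot, and variables do not carry over. Pictures are saved under pics/ and viewed, and the job is handed in when it is done.

Besides the shell and the picture viewer there is one more tool, called after "Emit:" by a JSON object that holds its "name" and its "arguments". apply_moves: Moves the arm, as the interface text tells. Its arguments: {"type":"object","properties":{"commands":{"type":"array"},"grip_force":{"type":"number"}},"required":["commands"]}

```bash
ls; mkdir -p pics
python3 - <<'E'
from plant import *
import cv2,numpy as np
print(get_state())
for n in ("side","top"):
    p,d=capture(n); cv2.imwrite(f"pics/{n}0.png",p[:,:,::-1]); np.save(f"{n}0.npy",d)
    c=get_calibration(n); print(n,c)
    for o in ("clip_knob","switch_cap","board","clip_arm","fixture","stop","dish","standoff"):
        for b in boxes_of(o,n)[:3]:
            X=c["R"].T@(np.array(b["position"])-c["t"]); print(o,round(b["score"],2),X.round(4))
E
```

```text
pics
{'time_s': 0.0, 'joints': array([ 9.09889682e+01,  2.05907658e+01,  6.33611854e-01, -1.77883290e-02,
       -7.01355692e+01, -1.65061270e+01]), 'qd': array([-0.03526116,  0.07417504, -0.00793213, -0.15069891, -0.085334  ,
       -0.02488034]), 'joint_torque': array([ 2.31246820e-03, -5.82719815e+01,  2.93048894e+01,  6.99687839e+00,
        6.92914036e-03, -1.57630489e-04]), 'tcp_pos': array([0.18049899, 0.64991722, 0.22563634]), 'eef_rot': array([ 1.79906347e+02, -1.03134684e-02, -1.55232083e+01]), 'contact_force': array([-0.35945822,  0.27814133, -0.2101813 ]), 'moment': array([-0.01528284,  0.00579054,  0.02943985]), 'gripper_width': 0.08744104577054701}
side {'mtx': array([[460.23317004,   0.        , 320.08566706],
       [  0.        , 460.23317004, 201.74179124],
       [  0.        ,   0.        ,   1.        ]]), 'distortion': array([0.00176711, 0.        , 0.        , 0.        , 0.        ]), 'R': array([[ 0.950812  , -0.30967478,  0.00762019],
       [-0.22637277, -0.71141656, -0.66531335],
       [ 0.21145189,  0.63086292, -0.74652534]]), 't': array([-0.47959205,  0
[... 346 characters left out ...]
7949675],
       [  0.        , 517.83726157, 204.12000471],
       [  0.        ,   0.        ,   1.        ]]), 'distortion': array([-0.13503126,  0.        ,  0.        ,  0.        ,  0.        ]), 'R': array([[-0.00619047, -0.99996001,  0.00645414],
       [-0.98005667,  0.00478502, -0.19866056],
       [ 0.19862173, -0.00755522, -0.9800471 ]]), 't': array([0.04744659, 0.49602217, 1.35568273])}
clip_knob 0.68 [ 0.6085 -0.0616  0.0403]
board 0.79 [ 0.3293 -0.1315  0.0085]
board 0.67 [ 0.2214 -0.3439  0.0096]
board 0.65 [0.3132 0.1485 0.0073]
clip_arm 0.65 [0.4909 0.0497 0.0321]
clip_arm 0.56 [ 0.568  -0.0069  0.0308]
fixture 0.81 [ 0.567  -0.0126  0.0218]
dish 0.71 [0.4886 0.0498 0.033 ]
```

View pics/side0.png

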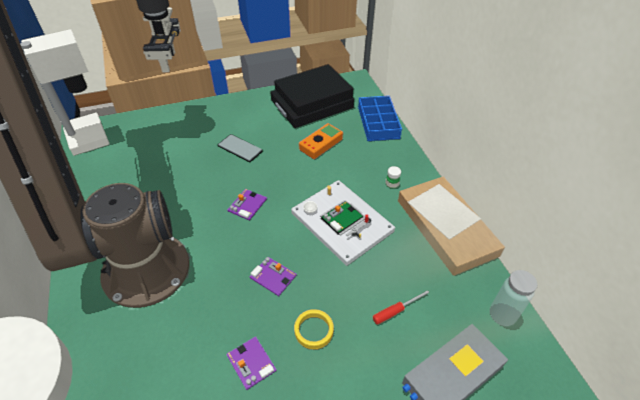

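View pics/top0.png

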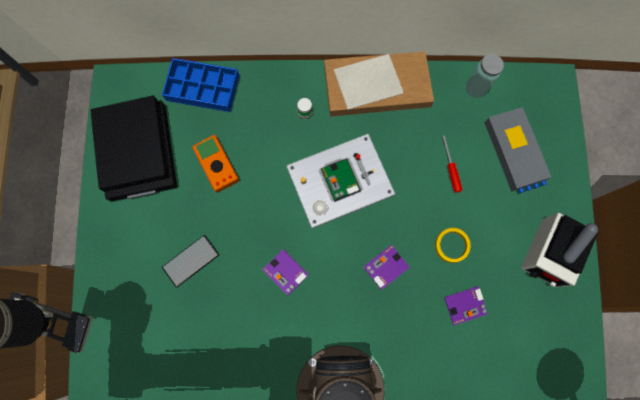

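Run:
```python
import cv2
p=cv2.imread("pics/top0.png");cv2.imwrite("pics/topz.png",cv2.resize(p[130:300,260:440],None,fx=4,fy=3.5,interpolation=2)) 
p=cv2.imread("pics/side0.png");cv2.imwrite("pics/sidez.png",cv2.resize(p[130:330,240:460],None,fx=3.5,fy=3,interpolation=2))
```

```text
(no output)
```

View pics/topz.png

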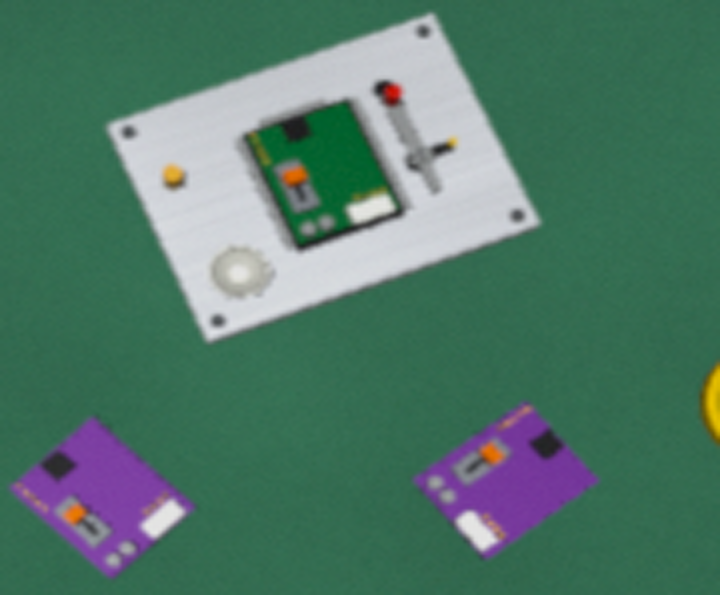

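View pics/sidez.png

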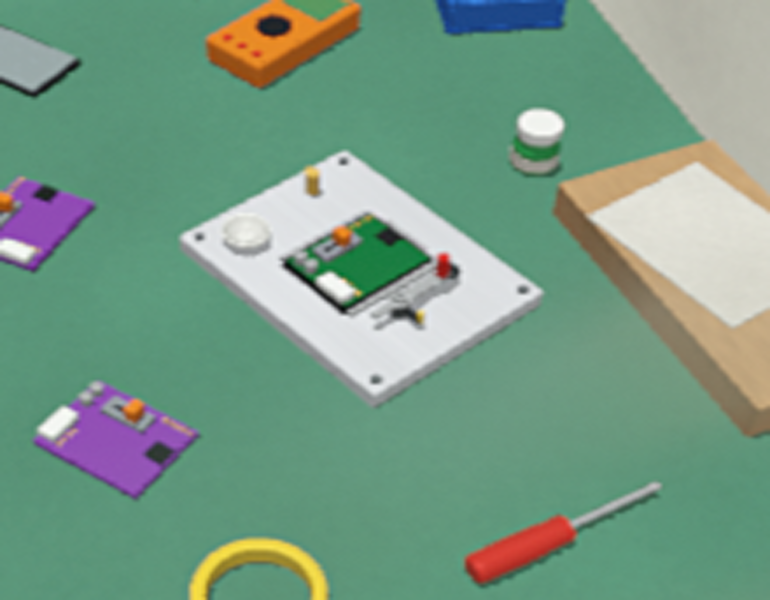

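The top view shows the holder with the green board at about (341,180), the knob at (357,156) and the switch cap at (333,180). The yellow pin is to the right of the clip. Next I'll get the metric poses.

```bash
cat > h.py <<'E'
from plant import *
import cv2,numpy as np
def proj(c,X):
    rv,_=cv2.Rodrigues(c["R"]); return cv2.projectPoints(np.float64(X).reshape(-1,1,3),rv,c["t"],c["mtx"],c["distortion"])[0].reshape(-1,2)
def ray(c,uv,z):
    q=cv2.undistortPoints(np.float64(uv).reshape(-1,1,2),c["mtx"],c["distortion"]).reshape(-1,2)
    D=np.c_[q,np.ones(len(q))]@c["R"]; C=-c["R"].T@c["t"]
    return C+D*((z-C[2])/D[:,2])[:,None]
E
python3 - <<'E'
from h import *
F={}
for n in ("top","side"):
    c=get_calibration(n); p=cv2.imread(f"pics/{n}0.png"); hsv=cv2.cvtColor(p,cv2.COLOR_BGR2HSV)
    m=((hsv[...,1]<60)&(hsv[...,2]>150)).astype(np.uint8)
    m=cv2.morphologyEx(m,cv2.MORPH_OPEN,np.ones((3,3)))
    k,l,s,ce=cv2.connectedComponentsWithStats(m)
    u=proj(c,[[0.567,-.0126,.02]])[0]
    i=min([i for i in range(1,k) if s[i,4]>1500],key=lambda i:np.hypot(*(ce[i]-u)))
    cs,_=cv2.findContours((l==i).astype(np.uint8),cv2.RETR_EXTERNAL,cv2.CHAIN_APPROX_NONE)
    ct=max(cs,key=cv2.contourArea).reshape(-1,2)
    P=ray(c,ct,.02)[:,:2]; r=cv2.minAreaRect((P*1000).astype(np.float32)); print(n,s[i],r)
    for nm,lo,hi,sr in (("red",170,6,180),("orange",7,20,150),("yellow",21,32,140)):
        H=hsv[...,0]; a=((H>=lo)|(H<=hi)) if lo>hi else (H>=lo)&(H<=hi)
        a=a&(hsv[...,1]>sr)&(hsv[...,2]>90)
        k,l,s,ce=cv2.connectedComponentsWithStats(a.astype(np.uint8))
        for i in range(1,k):
            w=ray(c,ce[i],{"red":.06,"orange":.045,"yellow":.035}[nm])[0]
            if np.hypot(w[0]-.567,w[1]+.013)<.13 and s[i,4]>1: print(nm,s[i],ce[i].round(1),w.round(4))
E
```

```text
top [ 287  134  107   93 4503] ((573.02294921875, -6.324676513671875), (191.53341674804688, 251.765625), 21.891571044921875)
red [356 155   4   4  13] [357.6 156.2] [ 0.6281 -0.0538  0.06  ]
orange [301 178   4   5  10] [302.6 180. ] [0.5651 0.0978 0.045 ]
orange [331 178   6   5  23] [333.4 180. ] [0.5649 0.0131 0.045 ]
yellow [372 170   2   2   2] [372.5 170.5] [ 0.5941 -0.0965  0.035 ]
yellow [302 179   2   3   5] [302.6 179.8] [0.5682 0.0981 0.035 ]
side [ 291  180  104   82 3406] ((570.1070556640625, -7.0921173095703125), (196.42669677734375, 256.2151184082031), 21.976789474487305)
red [365 215   3   7  13] [366.3 218.1] [ 0.6231 -0.0605  0.06  ]
orange [335 206   5   6  25] [337.2 208.2] [0.5611 0.0119 0.045 ]
yellow [328 187   2   7  11] [328.6 189.9] [0.564  0.0987 0.035 ]
yellow [359 235   2   2   3] [359.3 235.3] [ 0.5903 -0.095   0.035 ]
```

```bash
cat >> h.py <<'E'
from scipy.spatial.transform import Rotation as Ro
FY=np.radians(21.9); FC=np.array([.5712,-.0067])
def f2w(p): 
    c,s=np.cos(FY),np.sin(FY); return FC+np.array([[c,-s],[s,c]])@np.array(p,float)
def w2f(p):
    c,s=np.cos(FY),np.sin(FY); return np.array([[c,s],[-s,c]])@(np.array(p)[:2]-FC)
def to(cmdpos,cmdyaw,pos,yaw):
    R=Ro.from_euler("xyz",[180,0,cmdyaw],degrees=True).as_matrix()
    return (R.T@(np.array(pos)-np.array(cmdpos))).round(4), round(-(yaw-cmdyaw),1)
def wmm(th): return f2w(np.array([-15,-66])+48*np.array([np.cos(th),np.sin(th)]))if 0 else f2w(np.array([-.015,-.066])+.048*np.array([np.cos(th),np.sin(th)]))
E
python3 - <<'E'
from h import *
ct,cs=get_calibration("top"),get_calibration("side")
def tri(a,b):
    f=lambda c,u: cv2.undistortPoints(np.float64([[u]]),c["mtx"],c["distortion"]).reshape(2,1)
    X=cv2.triangulatePoints(np.c_[ct["R"],ct["t"]],np.c_[cs["R"],cs["t"]],f(ct,a),f(cs,b)).ravel(); return X[:3]/X[3]
for n,a,b in (("knob",(357.6,156.2),(366.3,218.1)),("cap",(333.4,180),(337.2,208.2))):
    X=tri(a,b); print(n,X,w2f(X))
for n,z in (("knob",(.062,.055)),("cap",(.046,.043))): pass
print(w2f(ray(ct,(357.6,156.2),.062)[0]),w2f(ray(cs,(366.3,218.1),.055)[0]))
print(w2f(ray(ct,(333.4,180),.047)[0]),w2f(ray(cs,(337.2,208.2),.045)[0]))
print(wmm(0),wmm(.03),w2f(f2w((.0,.02))))
k=wmm(0)
print(to([.181,.65,.227],-15.5,[k[0],k[1],.12],21.9-180))
E
```

```text
knob [ 0.62852591 -0.05418913  0.0517367 ] [ 0.03547619 -0.065444  ]
cap [0.56330219 0.0132216  0.04376802] [0.00010264 0.02142977]
[ 0.03483483 -0.06457076] [ 0.03122455 -0.06664212]
[0.00095313 0.02103102] [-0.00236747  0.02113715]
[ 0.62643579 -0.0556286 ] [ 0.62587873 -0.05430077] [4.35646025e-17 2.00000000e-02]
(array([0.6178, 0.5609, 0.107 ]), 142.6)
```

Emit:
{"name": "apply_moves", "arguments": {"commands": [{"grip":0.72,"slide":[0.04,0.036,0],"roll":10},{"grip":0.72,"slide":[0.08,0.073,0],"roll":20},{"grip":0.72,"slide":[0.12,0.109,0],"roll":30},{"grip":0.72,"slide":[0.16,0.145,0],"roll":40},{"grip":0.72,"slide":[0.2,0.182,0],"roll":50}], "grip_force": 10}}

```text
time_s: 1.52
tcp_pos: [0.3253, 0.4201, 0.2269]
eef_rot: [-180.0, 0.0, -65.8]
contact_force: [0.3, -0.1, 0.6]
gripper_width: 0.0435
```

Run:
```python
from h import *
s=get_state(); print(s["tcp_pos"],s["eef_rot"],s["gripper_width"],s["contact_force"])
k=wmm(0); print(to(s["tcp_pos"],s["eef_rot"][2],[k[0],k[1],.12],21.9-180))
```

```text
[0.32530977 0.42007349 0.22685805] [-1.79969095e+02  2.56456283e-02 -6.58242762e+01] 0.04345422141527183 [ 0.28661151 -0.06949267  0.62056537]
(array([ 0.5573, -0.0799,  0.1069]), np.float64(92.3))
```

Emit:
{"name": "apply_moves", "arguments": {"commands": [{"grip":0.72,"slide":[0.055,-0.008,0],"roll":10},{"grip":0.72,"slide":[0.11,-0.016,0],"roll":20},{"grip":0.72,"slide":[0.165,-0.024,0],"roll":30},{"grip":0.72,"slide":[0.22,-0.032,0],"roll":40},{"grip":0.72,"slide":[0.275,-0.04,0],"roll":50}]}}

```text
time_s: 2.15
tcp_pos: [0.4758, 0.1863, 0.227]
eef_rot: [-180.0, 0.1, -115.8]
contact_force: [0.6, -0.0, -0.7]
gripper_width: 0.0248
```

Run:
```python
from h import *
s=get_state(); print(s["tcp_pos"],s["eef_rot"],s["gripper_width"],s["contact_force"])
k=wmm(0); print(to(s["tcp_pos"],s["eef_rot"][2],[k[0],k[1],.12],21.9-180))
```

```text
[0.47578654 0.18628573 0.22703641] [-1.79972761e+02  5.66874183e-02 -1.15825435e+02] 0.02478667359695802 [ 0.60240951 -0.02902344 -0.67305975]
(array([ 0.1521, -0.241 ,  0.107 ]), np.float64(42.3))
```

Emit:
{"name": "apply_moves", "arguments": {"commands": [{"grip":0.72,"slide":[0.031,-0.049,0.01],"roll":9},{"grip":0.72,"slide":[0.062,-0.098,0.03],"roll":18},{"grip":0.72,"slide":[0.093,-0.147,0.06],"roll":27},{"grip":0.72,"slide":[0.124,-0.196,0.085],"roll":36},{"grip":0.72,"slide":[0.152,-0.241,0.107],"roll":42.3}]}}

```text
time_s: 2.78
tcp_pos: [0.628, -0.0549, 0.1188]
eef_rot: [-180.0, 0.0, -158.1]
contact_force: [0.5, 1.7, 0.2]
gripper_width: 0.0246
```

Run:
```python
from h import *
s=get_state(); print(s["tcp_pos"],s["eef_rot"],s["gripper_width"],s["contact_force"])
k=wmm(0); print(to(s["tcp_pos"],s["eef_rot"][2],[k[0],k[1],.046],21.9-180))
for n in("top","side"):
    p,d=capture(n); c=get_calibration(n); u=proj(c,[*k,.06])[0].astype(int)
    z=p[u[1]-50:u[1]+50,u[0]-65:u[0]+65,::-1]; cv2.imwrite(f"pics/{n}1.png",cv2.resize(z,None,fx=6,fy=6,interpolation=2))
```

```text
[ 0.62796    -0.05490181  0.11884178] [-1.79991528e+02  2.19784569e-02 -1.58055972e+02] 0.02460585189656555 [0.51495579 1.71971882 0.22747021]
(array([ 0.0017, -0.0001,  0.0728]), np.float64(0.0))
```

View pics/side1.png

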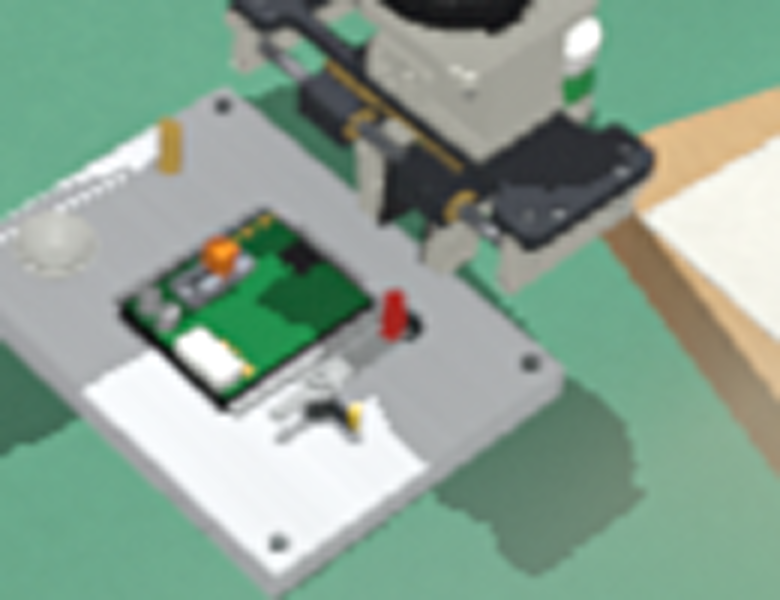

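View pics/top1.png

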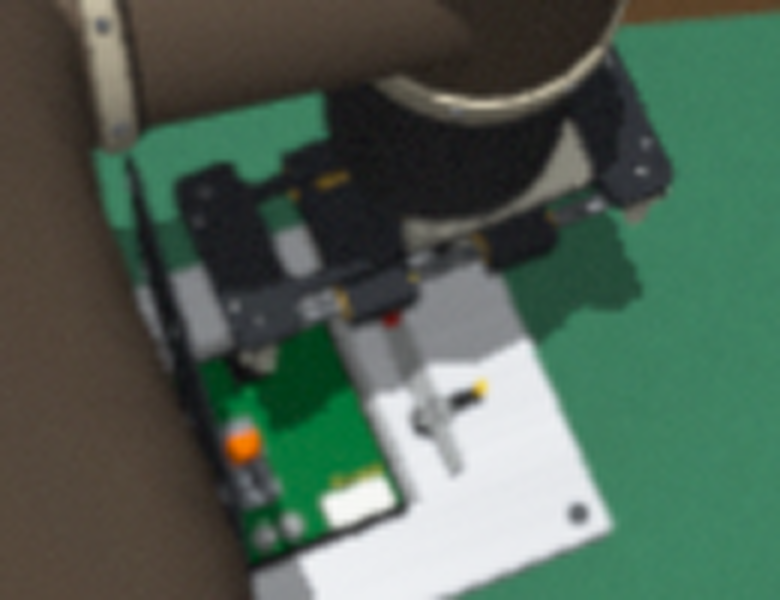

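The cage is above the knob: fingers at about (370,190) and (440,240) in the zoomed side view, knob at (395,310). The pin's position suggests the stop is near 1.25 rad. Lowering now.

Emit:
{"name": "apply_moves", "arguments": {"commands": [{"grip":0.72,"slide":[0.001,0,0.02],"roll":0},{"grip":0.72,"slide":[0.001,0,0.035],"roll":0},{"grip":0.72,"slide":[0.001,0,0.043],"roll":0},{"grip":0.72,"slide":[0.001,0,0.048],"roll":0},{"grip":0.72,"slide":[0.001,0,0.05],"roll":0}]}}

```text
time_s: 3.5
tcp_pos: [0.6263, -0.0532, 0.0698]
eef_rot: [-180.0, 0.0, -157.8]
contact_force: [-0.2, 0.3, -0.4]
gripper_width: 0.0249
```

Run:
```python
from h import *
s=get_state(); print(s["tcp_pos"],s["eef_rot"],s["gripper_width"],s["contact_force"])
k=wmm(0); print(to(s["tcp_pos"],s["eef_rot"][2],[k[0],k[1],.046],21.9-180))
for n in("side",):
    p,d=capture(n); c=get_calibration(n); u=proj(c,[*k,.06])[0].astype(int)
    z=p[u[1]-40:u[1]+40,u[0]-50:u[0]+50,::-1]; cv2.imwrite(f"pics/{n}2.png",cv2.resize(z,None,fx=7,fy=7,interpolation=2))
```

```text
[ 0.62626964 -0.0532211   0.06977057] [-1.79989164e+02  2.52874903e-02 -1.57778924e+02] 0.024909747443900083 [-0.21546963  0.27126837 -0.4345502 ]
(array([ 0.0008, -0.0023,  0.0238]), np.float64(0.3))
```

View pics/side2.png

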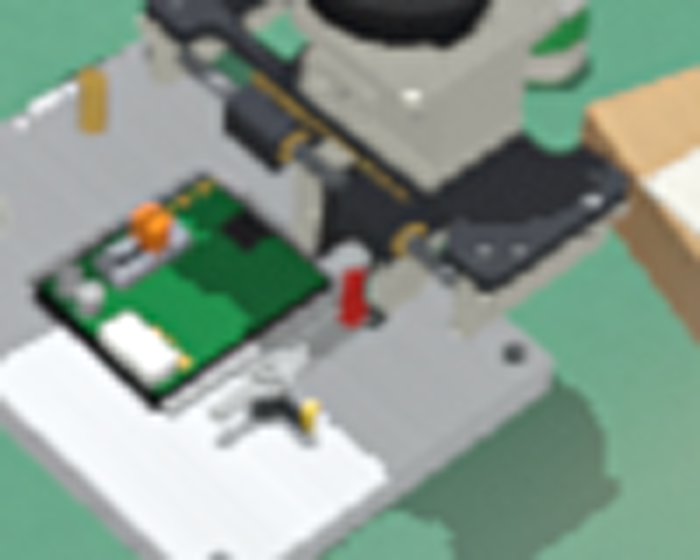

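Emit:
{"name": "apply_moves", "arguments": {"commands": [{"grip":0.72,"slide":[0,-0.001,0.006],"roll":0},{"grip":0.72,"slide":[0,-0.001,0.012],"roll":0},{"grip":0.72,"slide":[0,-0.001,0.018],"roll":0},{"grip":0.72,"slide":[0,-0.001,0.0225],"roll":0},{"grip":0.72,"slide":[0,-0.001,0.0225],"roll":0}]}}

```text
time_s: 4.18
tcp_pos: [0.6262, -0.0545, 0.0465]
eef_rot: [180.0, -0.0, -157.8]
contact_force: [-0.4, -0.1, 1.0]
gripper_width: 0.0249
```

```bash
cat > st.py <<'E'
from h import *
import sys
def rep(th=None,dz=.047):
    s=get_state(); f=s["contact_force"]; r=Ro.from_euler("xyz",s["eef_rot"],degrees=True).as_matrix().T@f
    p=w2f(s["tcp_pos"]); v=p-[-.015,-.066]; a=np.arctan2(v[1],v[0])
    print("tcp",s["tcp_pos"].round(4),"yaw",s["eef_rot"][2].round(1),"w",s["gripper_width"].round(4),"ftool",r.round(2),"fix",(p*1e3).round(1),"th",a.round(3),"r",np.hypot(*v).round(4))
    if th is not None:
        k=wmm(th); print(to(s["tcp_pos"],s["eef_rot"][2],[*k,dz],np.degrees(FY+th)-180))
if __name__=="__main__": 
    for a in sys.argv[1:] or [None]: rep(None if a is None else float(a))
E
python3 st.py 0 0.2
```

```text
Traceback (most recent call last):
  File "st.py", line 10, in <module>
    for a in sys.argv[1:] or [None]: rep(None if a is None else float(a))
                                     ~~~^^^^^^^^^^^^^^^^^^^^^^^^^^^^^^^^^
  File "st.py", line 6, in rep
    print("tcp",s["tcp_pos"].round(4),"yaw",s["eef_rot"][2].round(1),"w",s["gripper_width"].round(4),"ftool",r.round(2),"fix",(p*1e3).round(1),"th",a.round(3),"r",np.hypot(*v).round(4))
                                                                         ^^^^^^^^^^^^^^^^^^^^^^^^
AttributeError: 'float' object has no attribute 'round'
```

Emit:
{"name": "apply_moves", "arguments": {"commands": [{"grip":0.72,"slide":[0.0001,0.0024,0],"roll":-2.9},{"grip":0.72,"slide":[0.0002,0.0048,0],"roll":-5.7},{"grip":0.72,"slide":[0.0005,0.0072,0],"roll":-8.6},{"grip":0.72,"slide":[0.001,0.0095,0],"roll":-11.5},{"grip":0.72,"slide":[0.0015,0.0119,0],"roll":-14.3}]}}

```text
time_s: 4.8
tcp_pos: [0.6208, -0.044, 0.0473]
eef_rot: [-180.0, 0.0, -143.4]
contact_force: [0.8, -0.2, 0.3]
gripper_width: 0.0246
```

```bash
sed -i 's/\["gripper_width"\].round(4)/["gripper_width"]/' st.py; python3 st.py .3
```

```text
tcp [ 0.6208 -0.044   0.0473] yaw -143.4 w 0.02460528443505656 ftool [-0.49 -0.61 -0.26] fix [ 32.1 -53.1] th 0.267 r 0.0488
(array([0.0008, 0.0016, 0.0003]), np.float64(-2.5))
```

Emit:
{"name": "apply_moves", "arguments": {"commands": [{"grip":0.72,"slide":[0.0001,0.0024,0],"roll":-2.9},{"grip":0.72,"slide":[0.0002,0.0048,0],"roll":-5.7},{"grip":0.72,"slide":[0.0005,0.0072,0],"roll":-8.6},{"grip":0.72,"slide":[0.001,0.0095,0],"roll":-11.5},{"grip":0.72,"slide":[0.0015,0.0119,0],"roll":-14.3}]}}

```text
time_s: 5.42
tcp_pos: [0.6125, -0.0354, 0.0473]
eef_rot: [-180.0, 0.0, -129.1]
contact_force: [0.7, -0.5, -0.1]
gripper_width: 0.0246
```

```bash
python3 st.py .5
```

```text
tcp [ 0.6125 -0.0354  0.0473] yaw -129.1 w 0.02462061800642951 ftool [-0.04 -0.84  0.11] fix [ 27.6 -42. ] th 0.513 r 0.0489
(array([ 0.0009, -0.0006,  0.0003]), np.float64(0.3))
```

```bash
cat > look.py <<'E'
from h import *
import sys
k=wmm(.3)
for n in sys.argv[2:]:
    p,d=capture(n); c=get_calibration(n); u=proj(c,[*k,.06])[0].astype(int)
    z=p[u[1]-40:u[1]+40,u[0]-50:u[0]+50,::-1]; cv2.imwrite(f"pics/{n}{sys.argv[1]}.png",cv2.resize(z,None,fx=7,fy=7,interpolation=2))
E
python3 look.py 3 side; python3 st.py
```

```text
tcp [ 0.6123 -0.0352  0.0473] yaw -129.0 w 0.024262833826016017 ftool [-0.01 -0.75  0.54] fix [ 27.5 -41.8] th 0.518 r 0.049
```

View pics/side3.png

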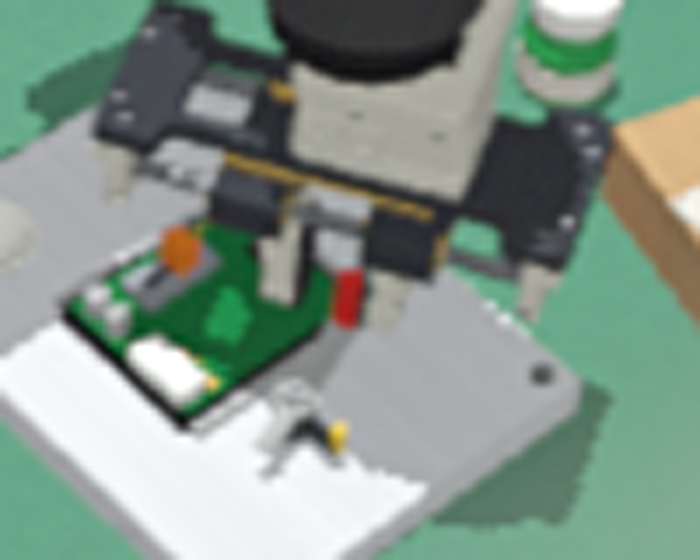

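The knob at zoomed (345,295) moves with the right finger and the shoe is nearing the board's edge. Next I'll swing it up over the edge, still short of the earliest stop angle.

Emit:
{"name": "apply_moves", "arguments": {"commands": [{"grip":0.72,"slide":[0.0001,0.002,0],"roll":-2.4},{"grip":0.72,"slide":[0.0002,0.004,0],"roll":-4.8},{"grip":0.72,"slide":[0.0004,0.006,0],"roll":-7.2},{"grip":0.72,"slide":[0.0007,0.008,0],"roll":-9.5},{"grip":0.72,"slide":[0.001,0.0095,0],"roll":-11.5}]}}

```text
time_s: 6.1
tcp_pos: [0.6055, -0.0306, 0.048]
eef_rot: [-179.9, 0.0, -117.6]
contact_force: [3.0, -5.3, 2.2]
gripper_width: 0.0245
```

```bash
python3 st.py .7; python3 look.py 4 side
```

```text
tcp [ 0.6055 -0.0306  0.048 ] yaw -117.6 w 0.02450985519097427 ftool [ 3.24 -5.14 -2.2 ] fix [ 22.9 -35. ] th 0.686 r 0.049
(array([0.001 , 0.0007, 0.001 ]), np.float64(0.3))
```

View pics/side4.png

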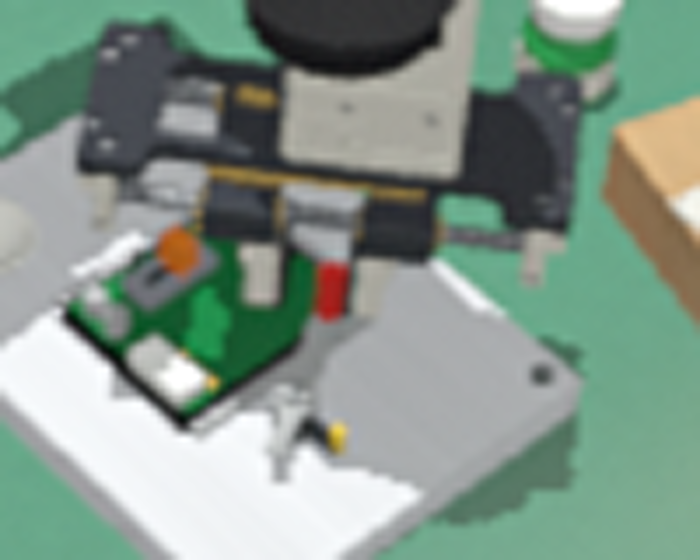

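Emit:
{"name": "apply_moves", "arguments": {"commands": [{"grip":0.72,"slide":[0.0,0.0012,0],"roll":-1.4},{"grip":0.72,"slide":[0.0001,0.0024,0],"roll":-2.9},{"grip":0.72,"slide":[0.0002,0.0036,0],"roll":-4.3},{"grip":0.72,"slide":[0.0002,0.0048,0],"roll":-5.7},{"grip":0.72,"slide":[0.0002,0.0048,0],"roll":-5.7}]}}

```text
time_s: 6.78
tcp_pos: [0.6006, -0.0278, 0.0475]
eef_rot: [-179.9, 0.0, -112.0]
contact_force: [3.9, -1.0, 2.6]
gripper_width: 0.0247
```

```bash
python3 st.py .7
```

```text
tcp [ 0.6006 -0.0278  0.0475] yaw -112.0 w 0.024701879813573305 ftool [-0.56 -4.02 -2.64] fix [ 19.4 -30.5] th 0.801 r 0.0494
(array([ 0.0017, -0.0048,  0.0005]), np.float64(6.0))
```

Emit:
{"name": "apply_moves", "arguments": {"commands": [{"grip":0.72,"slide":[0.0,0.001,0],"roll":-1.1},{"grip":0.72,"slide":[0.0001,0.002,0],"roll":-2.3},{"grip":0.72,"slide":[0.0001,0.003,0],"roll":-3.4},{"grip":0.72,"slide":[0.0001,0.003,0],"roll":-3.4}]}}

```text
time_s: 7.28
tcp_pos: [0.5974, -0.0267, 0.0472]
eef_rot: [-180.0, 0.0, -108.6]
contact_force: [4.0, -0.7, 2.8]
gripper_width: 0.0244
```

```bash
python3 st.py
```

```text
tcp [ 0.5974 -0.0267  0.0472] yaw -108.6 w 0.024366292156625797 ftool [-0.61 -4.01 -2.82] fix [ 16.8 -28.3] th 0.87 r 0.0493
```

Emit:
{"name": "apply_moves", "arguments": {"commands": [{"grip":0.72,"slide":[0.0,0.001,-0.0005],"roll":-1.1},{"grip":0.72,"slide":[0.0001,0.002,-0.001],"roll":-2.3},{"grip":0.72,"slide":[0.0001,0.003,-0.001],"roll":-3.4},{"grip":0.72,"slide":[0.0001,0.003,-0.001],"roll":-3.4}]}}

```text
time_s: 7.78
tcp_pos: [0.5934, -0.0263, 0.0477]
eef_rot: [179.9, -0.0, -105.2]
contact_force: [2.9, 0.6, -1.3]
gripper_width: 0.0248
```

```bash
python3 st.py
```

```text
tcp [ 0.5934 -0.0263  0.0477] yaw -105.2 w 0.024788286798382 ftool [-1.37 -2.67  1.33] fix [ 13.3 -26.4] th 0.95 r 0.0486
```

Drag is now about 2.7 N. I'll continue in 3 mm steps.

Emit:
{"name": "apply_moves", "arguments": {"commands": [{"grip":0.72,"slide":[0.0,0.001,0],"roll":-1.1},{"grip":0.72,"slide":[0.0001,0.002,0],"roll":-2.3},{"grip":0.72,"slide":[0.0001,0.003,0],"roll":-3.4},{"grip":0.72,"slide":[0.0001,0.003,0],"roll":-3.4}]}}

```text
time_s: 8.28
tcp_pos: [0.5907, -0.0256, 0.0479]
eef_rot: [179.9, -0.0, -101.8]
contact_force: [0.2, -1.0, 0.0]
gripper_width: 0.0249
```

```bash
python3 st.py
```

```text
tcp [ 0.5907 -0.0256  0.0479] yaw -101.8 w 0.02489785197087346 ftool [ 0.96 -0.4  -0.05] fix [ 11.  -24.9] th 1.007 r 0.0487
```

Emit:
{"name": "apply_moves", "arguments": {"commands": [{"grip":0.72,"slide":[0.0,0.001,0],"roll":-1.1},{"grip":0.72,"slide":[0.0001,0.002,0],"roll":-2.3},{"grip":0.72,"slide":[0.0001,0.003,0],"roll":-3.4},{"grip":0.72,"slide":[0.0001,0.003,0],"roll":-3.4}]}}

```text
time_s: 8.78
tcp_pos: [0.5882, -0.025, 0.0481]
eef_rot: [180.0, -0.0, -98.4]
contact_force: [0.6, -1.2, -1.9]
gripper_width: 0.0248
```

```bash
python3 st.py
```

```text
tcp [ 0.5882 -0.025   0.0481] yaw -98.4 w 0.024764577091319104 ftool [ 1.1  -0.8   1.93] fix [  9.  -23.3] th 1.059 r 0.049
```

Emit:
{"name": "apply_moves", "arguments": {"commands": [{"grip":0.72,"slide":[0.0,0.001,0],"roll":-1.1},{"grip":0.72,"slide":[0.0001,0.002,0],"roll":-2.3},{"grip":0.72,"slide":[0.0001,0.003,0],"roll":-3.4},{"grip":0.72,"slide":[0.0001,0.003,0],"roll":-3.4}]}}

```text
time_s: 9.28
tcp_pos: [0.5852, -0.0245, 0.0481]
eef_rot: [180.0, 0.0, -95.0]
contact_force: [1.9, -1.8, 0.3]
gripper_width: 0.0245
```

```bash
python3 st.py; python3 look.py 5 side; python3 st.py
```

```text
tcp [ 0.5852 -0.0245  0.0481] yaw -95.0 w 0.024506610732538382 ftool [ 1.61 -2.08 -0.34] fix [  6.4 -21.8] th 1.12 r 0.0491
tcp [ 0.5853 -0.0245  0.0481] yaw -95.0 w 0.024563980734446406 ftool [ 1.42 -2.02  0.7 ] fix [  6.4 -21.8] th 1.12 r 0.0491
```

View pics/side5.png

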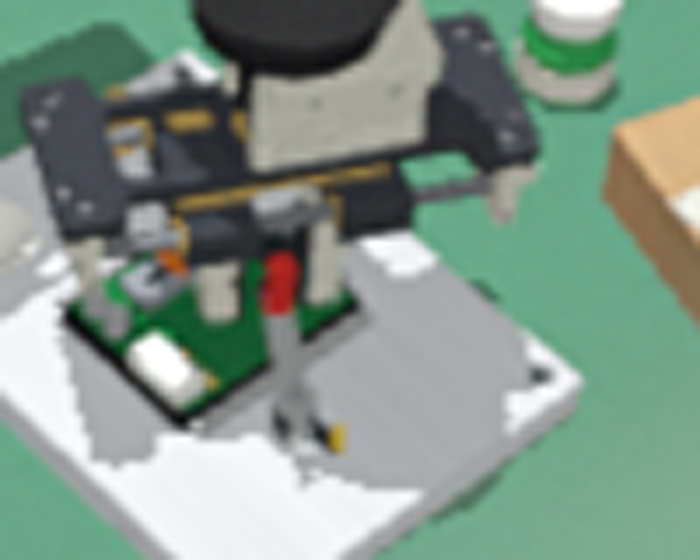

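The knob is between the fingers and nearer the trailing one. The arm points up across the board at about (285,330), and the tail is near the pin. Continuing.

Emit:
{"name": "apply_moves", "arguments": {"commands": [{"grip":0.72,"slide":[0.0,0.001,0],"roll":-1.1},{"grip":0.72,"slide":[0.0001,0.002,0],"roll":-2.3},{"grip":0.72,"slide":[0.0001,0.003,0],"roll":-3.4},{"grip":0.72,"slide":[0.0001,0.003,0],"roll":-3.4}]}}

```text
time_s: 9.82
tcp_pos: [0.5822, -0.0243, 0.0481]
eef_rot: [180.0, 0.0, -91.6]
contact_force: [1.9, 0.0, 0.5]
gripper_width: 0.0246
```

```bash
python3 st.py
```

```text
tcp [ 0.5822 -0.0243  0.0481] yaw -91.6 w 0.02462324419059398 ftool [-0.09 -1.87 -0.54] fix [  3.7 -20.5] th 1.182 r 0.0492
```

Emit:
{"name": "apply_moves", "arguments": {"commands": [{"grip":0.72,"slide":[0.0,0.001,0],"roll":-1.1},{"grip":0.72,"slide":[0.0001,0.002,0],"roll":-2.3},{"grip":0.72,"slide":[0.0001,0.003,0],"roll":-3.4},{"grip":0.72,"slide":[0.0001,0.003,0],"roll":-3.4}]}}

```text
time_s: 10.32
tcp_pos: [0.5792, -0.0244, 0.0481]
eef_rot: [180.0, 0.0, -88.2]
contact_force: [2.5, -0.6, 0.8]
gripper_width: 0.0252
```

```bash
python3 st.py
```

```text
tcp [ 0.5792 -0.0244  0.0481] yaw -88.2 w 0.02522768408837267 ftool [ 0.73 -2.5  -0.75] fix [  0.8 -19.4] th 1.244 r 0.0492
```

Emit:
{"name": "apply_moves", "arguments": {"commands": [{"grip":0.72,"slide":[0.0,0.001,0],"roll":-1.1},{"grip":0.72,"slide":[0.0001,0.002,0],"roll":-2.3},{"grip":0.72,"slide":[0.0001,0.003,0],"roll":-3.4},{"grip":0.72,"slide":[0.0001,0.003,0],"roll":-3.4}]}}

```text
time_s: 10.82
tcp_pos: [0.5762, -0.0246, 0.0481]
eef_rot: [180.0, 0.0, -84.8]
contact_force: [2.8, -0.3, 0.3]
gripper_width: 0.0248
```

```bash
python3 st.py
```

```text
tcp [ 0.5762 -0.0246  0.0481] yaw -84.8 w 0.02477386158234082 ftool [ 0.55 -2.78 -0.25] fix [ -2.  -18.5] th 1.304 r 0.0493
```

Force 2.8 N, so the stop is getting close (predicted around 1.25). Going to 2 mm steps.

Emit:
{"name": "apply_moves", "arguments": {"commands": [{"grip":0.72,"slide":[0.0,0.001,0],"roll":-1.1},{"grip":0.72,"slide":[0.0001,0.002,0],"roll":-2.3},{"grip":0.72,"slide":[0.0001,0.002,0],"roll":-2.3}]}}

```text
time_s: 11.2
tcp_pos: [0.5743, -0.0249, 0.0481]
eef_rot: [-180.0, 0.0, -82.5]
contact_force: [2.1, 0.4, 0.1]
gripper_width: 0.0245
```

```bash
python3 st.py
```

```text
tcp [ 0.5743 -0.0249  0.0481] yaw -82.5 w 0.024450076144171672 ftool [-0.08 -2.17 -0.13] fix [ -3.9 -18. ] th 1.343 r 0.0493
```

Emit:
{"name": "apply_moves", "arguments": {"commands": [{"grip":0.72,"slide":[0.0,0.001,0],"roll":-1.1},{"grip":0.72,"slide":[0.0001,0.002,0],"roll":-2.3},{"grip":0.72,"slide":[0.0001,0.002,0],"roll":-2.3}]}}

```text
time_s: 11.58
tcp_pos: [0.5723, -0.0252, 0.0481]
eef_rot: [180.0, 0.0, -80.2]
contact_force: [3.0, 1.0, 1.9]
gripper_width: 0.0244
```

```bash
python3 st.py
```

```text
tcp [ 0.5723 -0.0252  0.0481] yaw -80.2 w 0.024436743155681843 ftool [-0.48 -3.12 -1.85] fix [ -5.9 -17.5] th 1.385 r 0.0493
```

Emit:
{"name": "apply_moves", "arguments": {"commands": [{"grip":0.72,"slide":[0.0,0.001,0],"roll":-1.1},{"grip":0.72,"slide":[0.0,0.0015,0],"roll":-1.7},{"grip":0.72,"slide":[0.0,0.0015,0],"roll":-1.7}]}}

```text
time_s: 11.95
tcp_pos: [0.5709, -0.0255, 0.0481]
eef_rot: [180.0, 0.0, -78.5]
contact_force: [2.5, 1.6, 0.4]
gripper_width: 0.0244
```

```bash
python3 st.py
```

```text
tcp [ 0.5709 -0.0255  0.0481] yaw -78.5 w 0.024362673391634223 ftool [-1.09 -2.8  -0.38] fix [ -7.3 -17.3] th 1.414 r 0.0493
```

Emit:
{"name": "apply_moves", "arguments": {"commands": [{"grip":0.72,"slide":[0.0,0.001,0],"roll":-1.1},{"grip":0.72,"slide":[0.0001,0.002,0],"roll":-2.3},{"grip":0.72,"slide":[0.0001,0.002,0],"roll":-2.3}]}}

```text
time_s: 12.32
tcp_pos: [0.5689, -0.026, 0.0481]
eef_rot: [180.0, 0.0, -76.2]
contact_force: [2.3, 2.9, 0.1]
gripper_width: 0.0249
```

```bash
python3 st.py; python3 look.py 6 side top; python3 st.py
```

```text
tcp [ 0.5689 -0.026   0.0481] yaw -76.2 w 0.02490526563008695 ftool [-2.3  -2.96 -0.13] fix [ -9.4 -17. ] th 1.456 r 0.0493
tcp [ 0.5689 -0.026   0.0481] yaw -76.2 w 0.02480967907665929 ftool [-1.16 -2.01 -0.74] fix [ -9.3 -17. ] th 1.456 r 0.0493
```

View pics/side6.png

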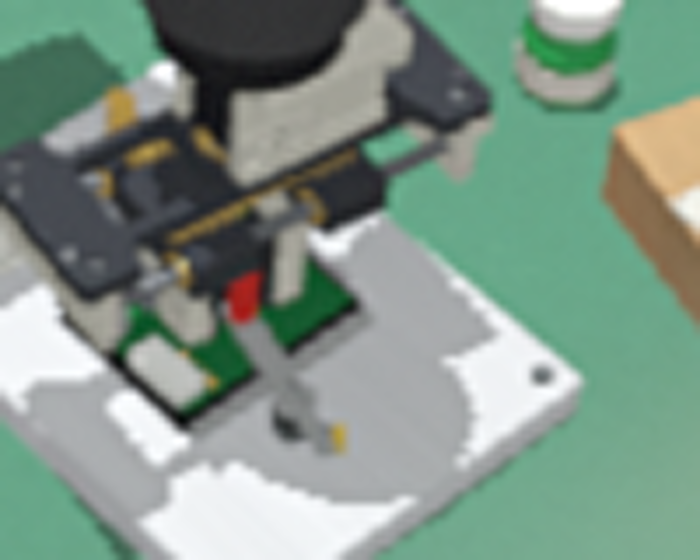

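View pics/top6.png

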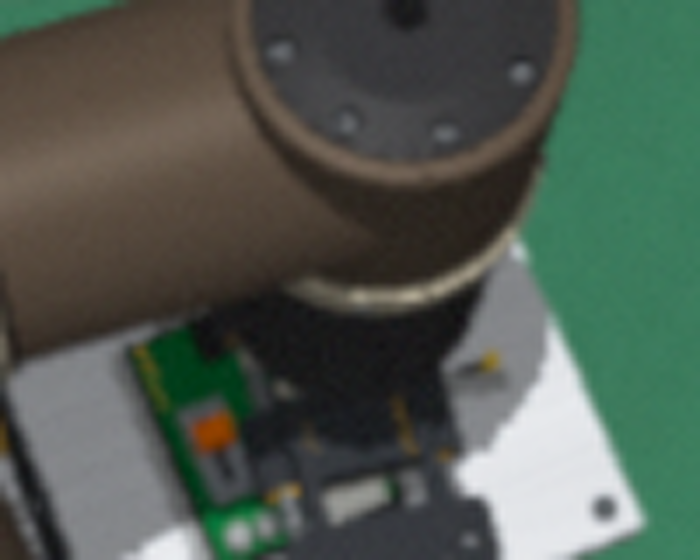

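The tail is almost on the yellow pin at (338,438) in the side view. I'll use fine steps.

Emit:
{"name": "apply_moves", "arguments": {"commands": [{"grip":0.72,"slide":[0.0,0.001,0],"roll":-1.1},{"grip":0.72,"slide":[0.0,0.0015,0],"roll":-1.7},{"grip":0.72,"slide":[0.0,0.0015,0],"roll":-1.7}]}}

```text
time_s: 12.8
tcp_pos: [0.5675, -0.0264, 0.0481]
eef_rot: [180.0, 0.0, -74.5]
contact_force: [2.5, 2.9, 0.5]
gripper_width: 0.0248
```

```bash
python3 st.py
```

```text
tcp [ 0.5675 -0.0264  0.0481] yaw -74.5 w 0.024796205061208446 ftool [-2.1  -3.15 -0.49] fix [-10.8 -16.9] th 1.485 r 0.0493
```

Emit:
{"name": "apply_moves", "arguments": {"commands": [{"grip":0.72,"slide":[0.0,0.001,0],"roll":-1.1},{"grip":0.72,"slide":[0.0,0.0015,0],"roll":-1.7},{"grip":0.72,"slide":[0.0,0.0015,0],"roll":-1.7}]}}

```text
time_s: 13.18
tcp_pos: [0.5662, -0.0268, 0.0481]
eef_rot: [-180.0, 0.0, -72.8]
contact_force: [4.3, 2.6, -0.4]
gripper_width: 0.0245
```

```bash
python3 st.py
```

```text
tcp [ 0.5662 -0.0268  0.0481] yaw -72.8 w 0.02454841045512679 ftool [-1.2  -4.85  0.4 ] fix [-12.1 -16.8] th 1.512 r 0.0493
```

Force is rising to 4.85 N. I'll hold here to average it.

Emit:
{"name": "apply_moves", "arguments": {"commands": [{"grip":0.72,"slide":[0.0,0.0004,0],"roll":0},{"grip":0.72,"slide":[0.0,0.0004,0],"roll":0}]}}

```text
time_s: 13.42
tcp_pos: [0.566, -0.0268, 0.0481]
eef_rot: [-180.0, -0.0, -72.8]
contact_force: [4.5, 2.2, -0.0]
gripper_width: 0.0248
```

```bash
python3 st.py
```

```text
tcp [ 0.566  -0.0268  0.0481] yaw -72.8 w 0.024782699909046885 ftool [-0.79 -4.98  0.  ] fix [-12.3 -16.7] th 1.517 r 0.0493
```

Emit:
{"name": "apply_moves", "arguments": {"commands": [{"grip":0.72,"slide":[0.0,0.0006,0],"roll":0},{"grip":0.72,"slide":[0.0,0.0006,0],"roll":0}]}}

```text
time_s: 13.68
tcp_pos: [0.5656, -0.0269, 0.0481]
eef_rot: [-180.0, 0.0, -72.8]
contact_force: [4.6, 1.8, 0.1]
gripper_width: 0.0245
```

```bash
python3 st.py
```

```text
tcp [ 0.5656 -0.0269  0.0481] yaw -72.8 w 0.024527893219931526 ftool [-0.36 -4.89 -0.09] fix [-12.8 -16.6] th 1.525 r 0.0494
```

Emit:
{"name": "apply_moves", "arguments": {"commands": [{"grip":0.72,"slide":[0.0,0.0006,0],"roll":0},{"grip":0.72,"slide":[0.0,0.0006,0],"roll":0},{"grip":0.72,"slide":[0.0,0.0006,0],"roll":0},{"grip":0.72,"slide":[0.0,0.0006,0],"roll":0}]}}

```text
time_s: 14.18
tcp_pos: [0.565, -0.027, 0.0481]
eef_rot: [-179.9, 0.0, -72.8]
contact_force: [3.8, 3.6, -0.8]
gripper_width: 0.0247
```

```bash
python3 st.py
```

```text
tcp [ 0.565  -0.027   0.0481] yaw -72.8 w 0.024693030130857174 ftool [-2.31 -4.71  0.83] fix [-13.3 -16.5] th 1.536 r 0.0495
```

Emit:
{"name": "apply_moves", "arguments": {"commands": [{"grip":0.72,"slide":[0.0,0.0005,0],"roll":-0.6},{"grip":0.72,"slide":[0.0,0.001,0],"roll":-1.1},{"grip":0.72,"slide":[0.0,0.001,0],"roll":-1.1}]}}

```text
time_s: 14.55
tcp_pos: [0.5644, -0.0273, 0.0482]
eef_rot: [-179.9, -0.0, -71.7]
contact_force: [4.1, 3.3, -1.5]
gripper_width: 0.025
```

```bash
python3 st.py
```

```text
tcp [ 0.5644 -0.0273  0.0482] yaw -71.7 w 0.02499225497040611 ftool [-1.81 -4.9   1.54] fix [-14.  -16.5] th 1.551 r 0.0495
```

```bash
for i in 1 2 3 4; do python3 look.py 7 side; python3 st.py; done
```

```text
tcp [ 0.5643 -0.0273  0.0482] yaw -71.7 w 0.024505679896341344 ftool [-0.79 -6.61  2.35] fix [-14.  -16.5] th 1.551 r 0.0495
tcp [ 0.5643 -0.0273  0.0482] yaw -71.7 w 0.02441139663742902 ftool [-0.86 -6.56  0.65] fix [-14.  -16.5] th 1.551 r 0.0495
tcp [ 0.5643 -0.0273  0.0482] yaw -71.7 w 0.02486642343282783 ftool [-1.17 -6.67  0.71] fix [-14.  -16.5] th 1.551 r 0.0495
tcp [ 0.5644 -0.0272  0.0482] yaw -71.7 w 0.024383782585803038 ftool [-1.51 -6.85  1.93] fix [-14.  -16.5] th 1.55 r 0.0495
```

View pics/side7.png

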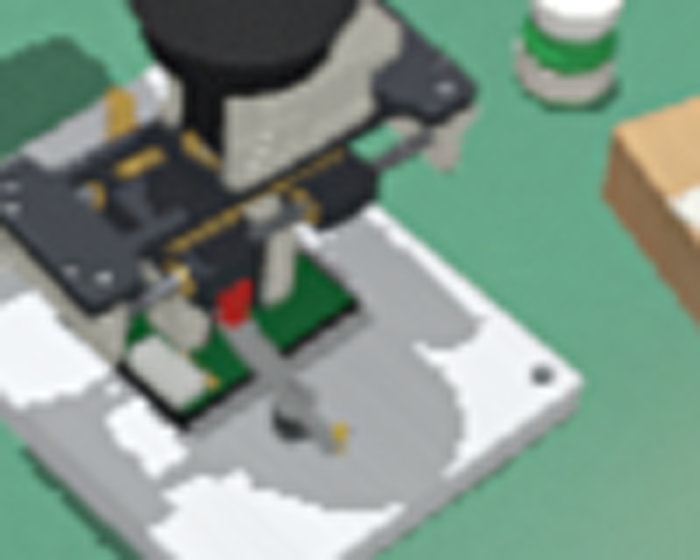

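The stop is held at 6.6–6.8 N at the knob (about 8 N at the pin) for over 0.2 s, firm but gentle. Next: back off the knob, lift, and move to the switch.

Emit:
{"name": "apply_moves", "arguments": {"commands": [{"grip":0.72,"slide":[0,-0.003,0],"roll":0},{"grip":0.72,"slide":[0,-0.006,0],"roll":0},{"grip":0.72,"slide":[0,-0.006,-0.015],"roll":0},{"grip":0.72,"slide":[0,-0.006,-0.032],"roll":-1},{"grip":0.72,"slide":[0,-0.006,-0.038],"roll":-3.6}]}}

```text
time_s: 15.38
tcp_pos: [0.5697, -0.0258, 0.088]
eef_rot: [-179.9, -0.0, -68.1]
contact_force: [-0.1, 1.0, 0.3]
gripper_width: 0.0244
```

```bash
cat > go.py <<'E'
from st import *
x,y,z,w=map(float,sys.argv[1:5]); s=get_state(); rep()
print(to(s["tcp_pos"],s["eef_rot"][2],[*f2w([x/1e3,y/1e3]),z],np.degrees(FY)+w))
E
python3 go.py -0.5 21.5 .08 -90
python3 - <<'E'
from h import *
p,d=capture("top"); c=get_calibration("top")
u=proj(c,[*FC,.04])[0].astype(int); z=p[u[1]-40:u[1]+40,u[0]-50:u[0]+50,::-1]; cv2.imwrite("pics/top8.png",cv2.resize(z,None,fx=7,fy=7,interpolation=2))
E
```

```text
tcp [ 0.5697 -0.0258  0.088 ] yaw -68.1 w 0.024399845975017397 ftool [-0.95 -0.25 -0.3 ] fix [ -8.6 -17.2] th 1.44 r 0.0492
(array([-0.0387, -0.0081,  0.008 ]), np.float64(0.0))
```

View pics/top8.png

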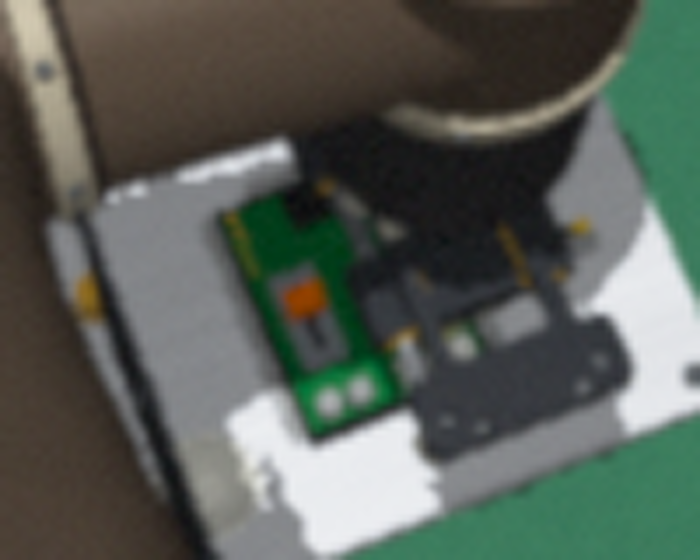

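The cap is at (305,297) with the cans below at (345,395), so home is down the picture (fixture −x). Moving above the cap.

Emit:
{"name": "apply_moves", "arguments": {"commands": [{"grip":0.72,"slide":[-0.013,-0.003,0],"roll":0},{"grip":0.72,"slide":[-0.026,-0.006,0],"roll":0},{"grip":0.72,"slide":[-0.0387,-0.008,0.008],"roll":0},{"grip":0.72,"slide":[-0.0387,-0.008,0.026],"roll":0},{"grip":0.72,"slide":[-0.0387,-0.008,0.026],"roll":0}]}}

```text
time_s: 16.05
tcp_pos: [0.5608, 0.0136, 0.0583]
eef_rot: [179.8, 0.0, -68.1]
contact_force: [0.1, -0.2, 1.3]
gripper_width: 0.0247
```

```bash
python3 go.py -0.5 21.5 .042 -90; python3 look.py 9 side
python3 - <<'E'
from h import *
p,d=capture("side"); c=get_calibration("side"); s=get_state()
r=Ro.from_euler("xyz",s["eef_rot"],degrees=True).as_matrix()
for a in((0,0.012,0),(0,-.012,0)): print(proj(c,s["tcp_pos"]+r@np.array(a)))
u=proj(c,[*FC,.05])[0].astype(int); print(u); z=p[u[1]-40:u[1]+40,u[0]-50:u[0]+50,::-1]; cv2.imwrite("pics/side9.png",cv2.resize(z,None,fx=7,fy=7,interpolation=2))
E
```

```text
tcp [0.5608 0.0136 0.0583] yaw -68.1 w 0.024676870774908728 ftool [ 0.22  0.02 -1.32] fix [-2.1 22.7] th 1.426 r 0.0897
(array([ 0.0012, -0.0016,  0.0163]), np.float64(0.0))
[[334.46185498 206.40377541]]
[[340.60297119 202.49590014]]
[342 210]
```

View pics/side9.png

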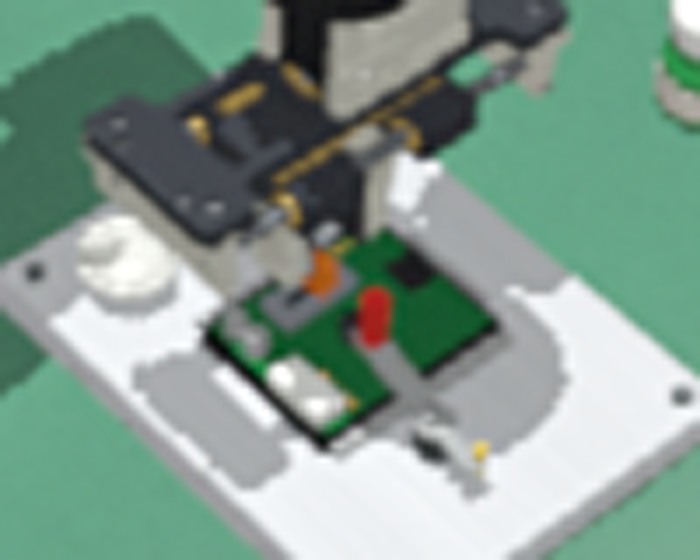

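The cap at (325,272) lies below the gap between the fingers at (290,260) and (375,200). Lowering to cage it.

Emit:
{"name": "apply_moves", "arguments": {"commands": [{"grip":0.72,"slide":[0.001,-0.0015,0.004],"roll":0},{"grip":0.72,"slide":[0.001,-0.0015,0.008],"roll":0},{"grip":0.72,"slide":[0.001,-0.0015,0.012],"roll":0},{"grip":0.72,"slide":[0.001,-0.0015,0.0155],"roll":0},{"grip":0.72,"slide":[0.001,-0.0015,0.0155],"roll":0}]}}

```text
time_s: 16.77
tcp_pos: [0.5639, 0.0127, 0.0442]
eef_rot: [180.0, 0.0, -68.1]
contact_force: [0.0, -0.0, 0.3]
gripper_width: 0.0243
```

```bash
python3 st.py
```

```text
tcp [0.5639 0.0127 0.0442] yaw -68.1 w 0.024290515089498702 ftool [ 0.05 -0.01 -0.33] fix [ 0.4 20.8] th 1.395 r 0.0881
```

Emit:
{"name": "apply_moves", "arguments": {"commands": [{"grip":0.72,"slide":[0,0.0025,0.0015],"roll":0},{"grip":0.72,"slide":[0,0.005,0.0015],"roll":0},{"grip":0.72,"slide":[0,0.0075,0.0015],"roll":0},{"grip":0.72,"slide":[0,0.01,0.0015],"roll":0},{"grip":0.72,"slide":[0,0.012,0.0015],"roll":0}]}}

```text
time_s: 17.4
tcp_pos: [0.5536, 0.0086, 0.0433]
eef_rot: [-179.9, -0.0, -68.1]
contact_force: [1.5, 0.7, -1.1]
gripper_width: 0.0243
```

```bash
python3 st.py
python3 - <<'E'
from h import *
for n in ("side","top"):
    p,d=capture(n); c=get_calibration(n)
    u=proj(c,[*FC,.05])[0].astype(int); print(u); z=p[u[1]-40:u[1]+40,u[0]-50:u[0]+50,::-1]; cv2.imwrite(f"pics/{n}10.png",cv2.resize(z,None,fx=7,fy=7,interpolation=2))
E
python3 st.py
```

```text
tcp [0.5536 0.0086 0.0433] yaw -68.1 w 0.02431566600837409 ftool [-0.1  -1.64  1.06] fix [-10.6  20.8] th 1.52 r 0.0869
[342 210]
[340 177]
tcp [0.5533 0.0085 0.0433] yaw -68.1 w 0.024604624311649982 ftool [-0.62 -1.51  0.17] fix [-10.9  20.8] th 1.524 r 0.0869
```

View pics/side10.png

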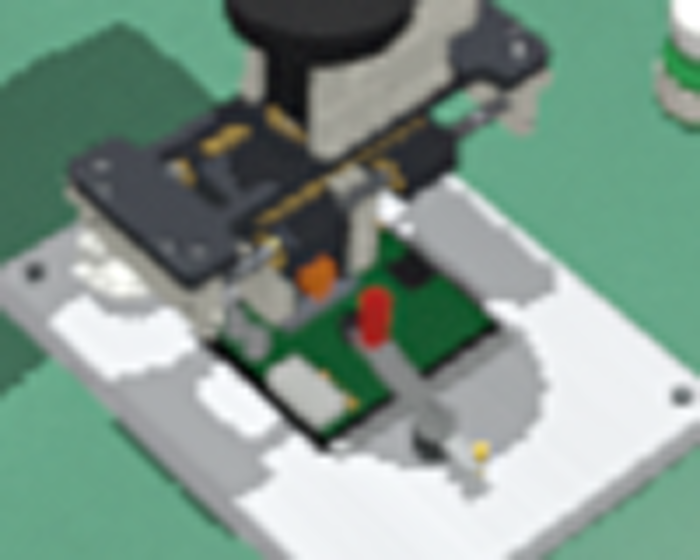

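The cap (318,278) has begun to slide, and the board corners (210,335) and (325,445) are unmoved. Continuing.

Emit:
{"name": "apply_moves", "arguments": {"commands": [{"grip":0.72,"slide":[0,0.0015,0],"roll":0},{"grip":0.72,"slide":[0,0.003,0],"roll":0},{"grip":0.72,"slide":[0,0.0045,0],"roll":0},{"grip":0.72,"slide":[0,0.006,0],"roll":0},{"grip":0.72,"slide":[0,0.006,0],"roll":0}]}}

```text
time_s: 18.12
tcp_pos: [0.5474, 0.006, 0.0432]
eef_rot: [-180.0, -0.0, -68.1]
contact_force: [1.9, -0.0, 1.7]
gripper_width: 0.0248
```

```bash
python3 st.py
```

```text
tcp [0.5474 0.006  0.0432] yaw -68.1 w 0.024786193915411696 ftool [ 0.71 -1.75 -1.67] fix [-17.4  20.7] th 1.598 r 0.0868
```

Emit:
{"name": "apply_moves", "arguments": {"commands": [{"grip":0.72,"slide":[0,0.0008,0],"roll":0},{"grip":0.72,"slide":[0,0.0016,0],"roll":0},{"grip":0.72,"slide":[0,0.0016,0],"roll":0}]}}

```text
time_s: 18.5
tcp_pos: [0.5459, 0.0055, 0.0431]
eef_rot: [180.0, -0.0, -68.1]
contact_force: [2.2, 0.3, 1.8]
gripper_width: 0.0247
```

```bash
python3 st.py
```

```text
tcp [0.5459 0.0055 0.0431] yaw -68.1 w 0.024721588344718146 ftool [ 0.57 -2.11 -1.78] fix [-19.   20.8] th 1.617 r 0.0868
```

Emit:
{"name": "apply_moves", "arguments": {"commands": [{"grip":0.72,"slide":[0,0.0005,0],"roll":0},{"grip":0.72,"slide":[0,0.001,0],"roll":0},{"grip":0.72,"slide":[0,0.001,0],"roll":0}]}}

```text
time_s: 18.88
tcp_pos: [0.5449, 0.0051, 0.0431]
eef_rot: [180.0, -0.0, -68.1]
contact_force: [3.6, 0.4, 1.5]
gripper_width: 0.0241
```

```bash
python3 st.py;  python3 - <<'E'
from h import *
for n in ("side",):
    p,d=capture(n); c=get_calibration(n)
    u=proj(c,[*FC,.05])[0].astype(int); print(u); z=p[u[1]-40:u[1]+40,u[0]-50:u[0]+50,::-1]; cv2.imwrite(f"pics/{n}11.png",cv2.resize(z,None,fx=7,fy=7,interpolation=2))
E
python3 st.py
```

```text
tcp [0.5449 0.0051 0.0431] yaw -68.1 w 0.024124761453481223 ftool [ 1.01 -3.51 -1.48] fix [-20.   20.8] th 1.628 r 0.0869
[342 210]
tcp [0.5449 0.0051 0.043 ] yaw -68.1 w 0.024859979363909823 ftool [ 0.05 -2.27 -1.35] fix [-20.   20.8] th 1.628 r 0.0869
```

View pics/side11.png

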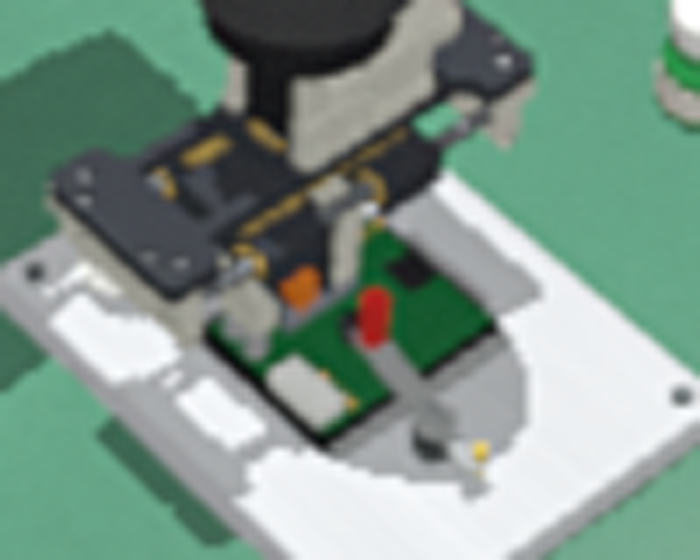

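Emit:
{"name": "apply_moves", "arguments": {"commands": [{"grip":0.72,"slide":[0,0.0005,0],"roll":0},{"grip":0.72,"slide":[0,0.001,0],"roll":0},{"grip":0.72,"slide":[0,0.001,0],"roll":0}]}}

```text
time_s: 19.3
tcp_pos: [0.5446, 0.005, 0.0431]
eef_rot: [-179.9, -0.0, -68.1]
contact_force: [5.9, 0.8, -1.3]
gripper_width: 0.0247
```

```bash
cat > av.py <<'E'
from st import *
for i in range(4): capture("side"); rep()
E
python3 av.py
```

```text
tcp [0.5446 0.005  0.0431] yaw -68.1 w 0.02447329577044495 ftool [ 1.49 -5.42  1.54] fix [-20.3  20.8] th 1.632 r 0.0869
tcp [0.5446 0.005  0.0431] yaw -68.1 w 0.02474258189523419 ftool [-0.19 -4.77  1.49] fix [-20.3  20.8] th 1.632 r 0.0869
tcp [0.5446 0.005  0.0431] yaw -68.1 w 0.02462184240214253 ftool [ 0.52 -4.11  0.4 ] fix [-20.3  20.8] th 1.632 r 0.0869
tcp [0.5446 0.005  0.0431] yaw -68.1 w 0.024574624992017038 ftool [ 0.66 -4.99  1.25] fix [-20.3  20.8] th 1.632 r 0.0869
```

The end stop is felt: only 0.3 of 1.0 mm was travelled and the force is about 4.8 N. Backing off and lifting.

Emit:
{"name": "apply_moves", "arguments": {"commands": [{"grip":0.72,"slide":[0,-0.004,0],"roll":0},{"grip":0.72,"slide":[0,-0.0075,0],"roll":0},{"grip":0.72,"slide":[0,-0.0075,-0.015],"roll":0},{"grip":0.72,"slide":[0,-0.0075,-0.035],"roll":0},{"grip":0.72,"slide":[0,-0.0075,-0.045],"roll":0}]}}

```text
time_s: 20.12
tcp_pos: [0.5514, 0.0077, 0.0898]
eef_rot: [-179.9, -0.0, -68.1]
contact_force: [0.1, -0.0, -0.7]
gripper_width: 0.0245
```

```bash
python3 go.py -7 -19 .09 -80;  python3 - <<'E'
from h import *
for n in ("side","top"):
    p,d=capture(n); c=get_calibration(n); cv2.imwrite(f"pics/{n}12f.png",p[:,:,::-1])
    hsv=cv2.cvtColor(p,cv2.COLOR_RGB2HSV)
    for nm,lo,hi,sr,zz in (("red",170,6,180,{"top":.062,"side":.055}[n]),("orange",7,20,150,.046)):
        H=hsv[...,0]; a=((H>=lo)|(H<=hi)) if lo>hi else (H>=lo)&(H<=hi)
        a=a&(hsv[...,1]>sr)&(hsv[...,2]>90)
        k,l,s,ce=cv2.connectedComponentsWithStats(a.astype(np.uint8))
        for i in range(1,k):
            w=ray(c,ce[i],zz)[0]
            if np.hypot(w[0]-.567,w[1]+.013)<.08 and s[i,4]>5: print(n,nm,s[i],ce[i].round(1),w2f(w).round(4))
    u=proj(c,[*FC,.05])[0].astype(int); z=p[u[1]-40:u[1]+40,u[0]-50:u[0]+50,::-1]; cv2.imwrite(f"pics/{n}12.png",cv2.resize(z,None,fx=7,fy=7,interpolation=2))
E
```

```text
tcp [0.5514 0.0077 0.0898] yaw -68.1 w 0.024465515518792284 ftool [ 0.06 -0.13  0.66] fix [-13.   20.7] th 1.547 r 0.0867
(array([ 0.0397, -0.006 , -0.0002]), np.float64(-10.0))
side red [343 211   5   8  24] [344.9 214.6] [-0.0074 -0.0176]
side orange [331 208   6   6  25] [334.  210.3] [-0.0157  0.0203]
```

View pics/side12.png

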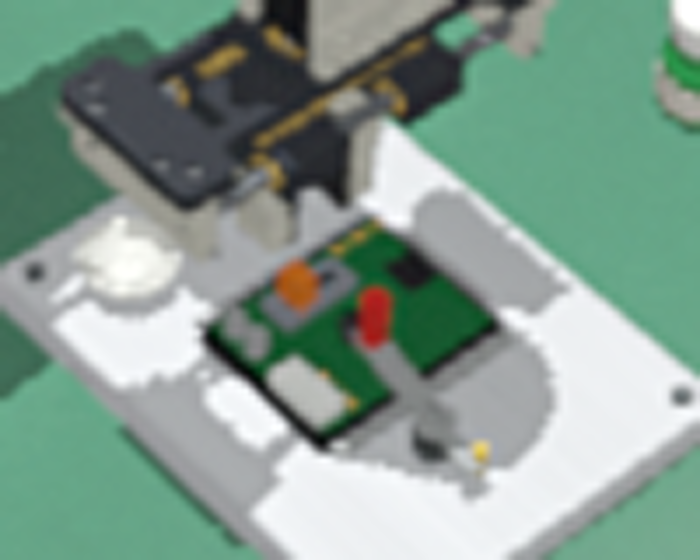

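View pics/top12.png

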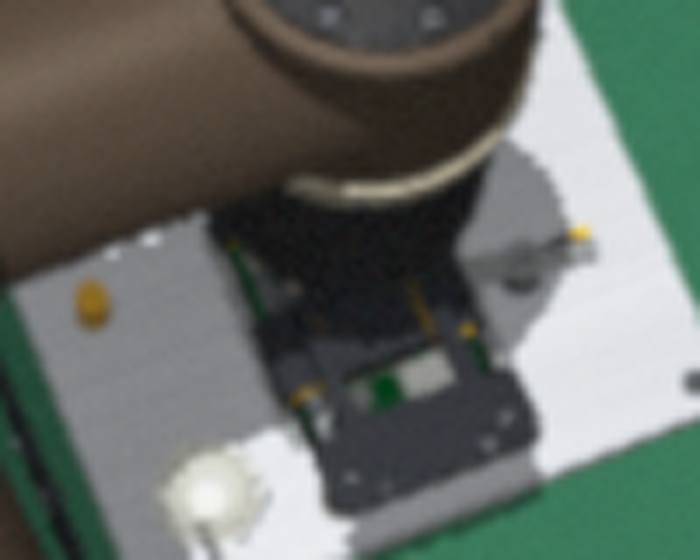

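The cap is now at the can end of its housing (298,285), having moved about 13.5 mm by camera. The board has not moved and the knob is at (375,315). Caging the knob again for the swing back.

```bash
python3 go.py -6.5 -18.5 .085 -99
```

```text
tcp [0.5517 0.0078 0.0896] yaw -68.1 w 0.024591282526898805 ftool [-0.15  0.07  0.07] fix [-12.7  20.7] th 1.544 r 0.0867
(array([ 0.0392, -0.0062,  0.0046]), np.float64(9.0))
```

Emit:
{"name": "apply_moves", "arguments": {"commands": [{"grip":0.72,"slide":[0.013,-0.002,0],"roll":3},{"grip":0.72,"slide":[0.026,-0.004,0],"roll":6},{"grip":0.72,"slide":[0.0392,-0.006,0],"roll":9},{"grip":0.72,"slide":[0.0392,-0.006,0.01],"roll":9},{"grip":0.72,"slide":[0.0392,-0.006,0.018],"roll":9}]}}

```text
time_s: 20.85
tcp_pos: [0.5707, -0.027, 0.0689]
eef_rot: [179.9, 0.0, -77.2]
contact_force: [0.3, 0.7, -0.1]
gripper_width: 0.0246
```

```bash
python3 go.py -6.5 -18.5 .049 -99;  python3 - <<'E'
from h import *
for n in ("side",):
    p,d=capture(n); c=get_calibration(n)
    u=proj(c,[*FC,.05])[0].astype(int); z=p[u[1]-40:u[1]+40,u[0]-50:u[0]+50,::-1]; cv2.imwrite(f"pics/{n}13.png",cv2.resize(z,None,fx=7,fy=7,interpolation=2))
E
```

```text
tcp [ 0.5707 -0.027   0.0689] yaw -77.2 w 0.024601740857922102 ftool [-0.63 -0.46  0.06] fix [ -8.  -18.6] th 1.424 r 0.0479
(array([-0.0004, -0.0015,  0.0199]), np.float64(-0.1))
```

View pics/side13.png

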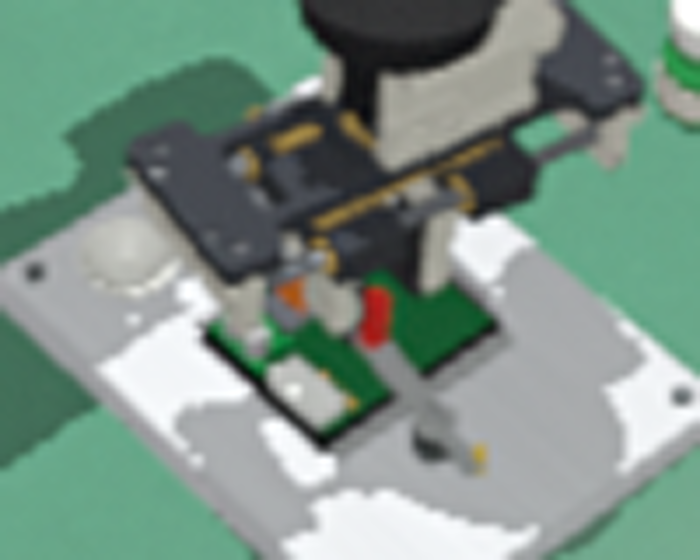

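Emit:
{"name": "apply_moves", "arguments": {"commands": [{"grip":0.72,"slide":[0,0,0.0005],"roll":0},{"grip":0.72,"slide":[0,0,0.001],"roll":0}]}}

```text
time_s: 21.15
tcp_pos: [0.5713, -0.0263, 0.0692]
eef_rot: [-180.0, -0.0, -77.1]
contact_force: [0.3, -0.3, 0.4]
gripper_width: 0.0246
```

```bash
python3 go.py -6.5 -18.5 .049 -99;  python3 - <<'E'
from h import *
c=get_calibration("side"); s=get_state()
u=proj(c,[*FC,.05])[0].astype(int)
r=Ro.from_euler("xyz",s["eef_rot"],degrees=True).as_matrix()
for a in((0,0.0122,0),(0,-.0122,0),(-.0095,0.0122,0),(.0095,0.0122,0),(.0095,-0.0122,0)): print(a,(proj(c,s["tcp_pos"]+r@np.array(a))-u+[50,40])*7)
p,d=capture("side"); z=p[u[1]-40:u[1]+40,u[0]-50:u[0]+50,::-1]; cv2.imwrite(f"pics/side14.png",cv2.resize(z,None,fx=7,fy=7,interpolation=2))
print((proj(c,[*f2w([-.0065,-.0185]),.0665])-u+[50,40])*7)
E
```

```text
tcp [ 0.5713 -0.0263  0.0692] yaw -77.1 w 0.02464130281997742 ftool [ 0.39 -0.19 -0.44] fix [ -7.2 -18.2] th 1.41 r 0.0484
(array([ 0.0002, -0.0008,  0.0202]), np.float64(0.0))
(0, 0.0122, 0) [[348.02077863 302.01175111]]
(0, -0.0122, 0) [[397.99026618 278.94110011]]
(-0.0095, 0.0122, 0) [[335.47877452 286.78554782]]
(0.0095, 0.0122, 0) [[360.66613358 317.36341009]]
(0.0095, -0.0122, 0) [[410.75897449 294.09976941]]
[[374.55329308 294.2424166 ]]
```

View pics/side14.png

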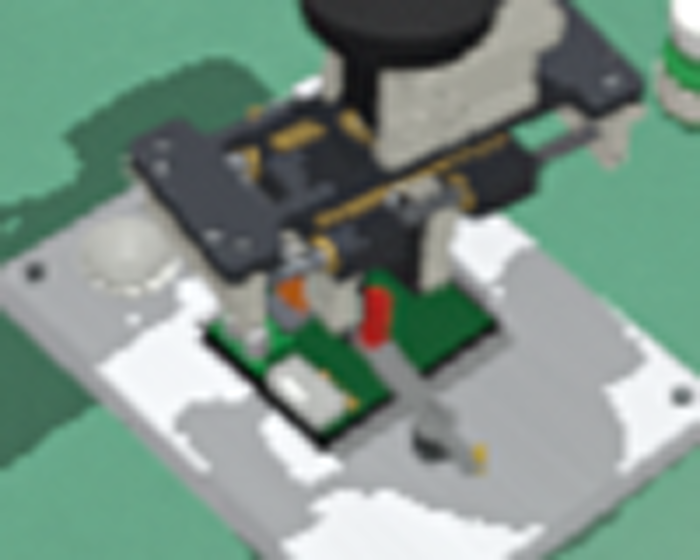

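The knob's top (375,293) matches the predicted gap centre (373,290), so I'll lower.

Emit:
{"name": "apply_moves", "arguments": {"commands": [{"grip":0.72,"slide":[0,-0.0005,0.005],"roll":0},{"grip":0.72,"slide":[0,-0.0005,0.01],"roll":0},{"grip":0.72,"slide":[0,-0.0005,0.015],"roll":0},{"grip":0.72,"slide":[0,-0.0005,0.02],"roll":0},{"grip":0.72,"slide":[0,-0.0005,0.02],"roll":0}]}}

```text
time_s: 21.82
tcp_pos: [0.5713, -0.0266, 0.0485]
eef_rot: [179.9, -0.0, -77.1]
contact_force: [-0.1, -0.7, -0.3]
gripper_width: 0.0245
```

```bash
python3 st.py
```

```text
tcp [ 0.5713 -0.0266  0.0485] yaw -77.1 w 0.024482603118607244 ftool [0.65 0.21 0.26] fix [ -7.3 -18.5] th 1.41 r 0.0482
```

Emit:
{"name": "apply_moves", "arguments": {"commands": [{"grip":0.72,"slide":[0.0001,-0.0024,0],"roll":2.9},{"grip":0.72,"slide":[0.0002,-0.0048,0],"roll":5.7},{"grip":0.72,"slide":[0.0005,-0.0072,0],"roll":8.6},{"grip":0.72,"slide":[0.001,-0.0095,0],"roll":11.5},{"grip":0.72,"slide":[0.0015,-0.0119,0],"roll":14.3}]}}

```text
time_s: 22.45
tcp_pos: [0.5816, -0.0259, 0.0489]
eef_rot: [179.8, -0.1, -91.5]
contact_force: [-6.5, -0.8, 4.4]
gripper_width: 0.0249
```

```bash
python3 st.py 1.1
```

```text
tcp [ 0.5816 -0.0259  0.0489] yaw -91.5 w 0.024867528031739347 ftool [ 0.98  6.49 -4.39] fix [  2.5 -21.7] th 1.195 r 0.0477
(array([-0.0003, -0.0045,  0.0019]), np.float64(3.5))
```

Emit:
{"name": "apply_moves", "arguments": {"commands": [{"grip":0.72,"slide":[0.0001,-0.0024,0],"roll":2.9},{"grip":0.72,"slide":[0.0002,-0.0048,0],"roll":5.7},{"grip":0.72,"slide":[0.0005,-0.0072,0],"roll":8.6},{"grip":0.72,"slide":[0.001,-0.0095,0],"roll":11.5},{"grip":0.72,"slide":[0.0015,-0.0119,0],"roll":14.3}]}}

```text
time_s: 23.08
tcp_pos: [0.5936, -0.0274, 0.0489]
eef_rot: [179.8, -0.1, -105.8]
contact_force: [-5.2, 0.6, 3.3]
gripper_width: 0.0247
```

```bash
python3 st.py .9;  python3 look.py 15 side
```

```text
tcp [ 0.5936 -0.0274  0.0489] yaw -105.8 w 0.024654274380017948 ftool [ 0.81  5.21 -3.25] fix [ 13.1 -27.6] th 0.94 r 0.0476
(array([-0.0004, -0.0019,  0.0019]), np.float64(0.7))
```

View pics/side15.png

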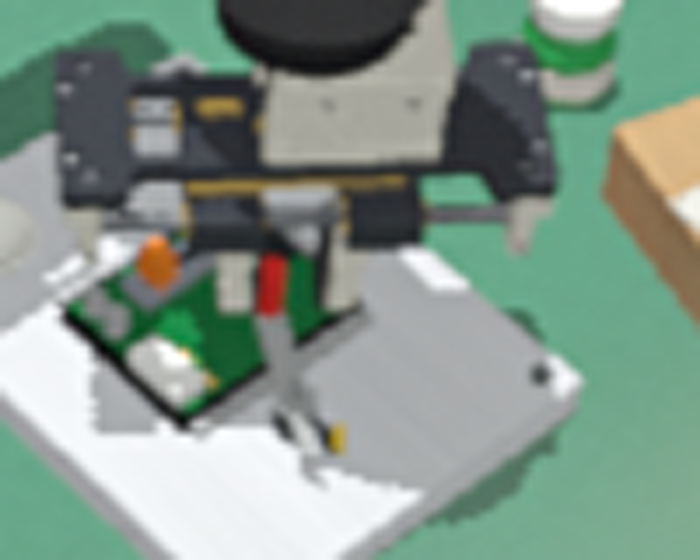

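Emit:
{"name": "apply_moves", "arguments": {"commands": [{"grip":0.72,"slide":[0.0001,-0.002,-0.001],"roll":2.4},{"grip":0.72,"slide":[0.0002,-0.004,-0.001],"roll":4.8},{"grip":0.72,"slide":[0.0004,-0.006,-0.001],"roll":7.2},{"grip":0.72,"slide":[0.0007,-0.008,-0.001],"roll":9.5},{"grip":0.72,"slide":[0.001,-0.0095,-0.001],"roll":11.5}]}}

```text
time_s: 23.75
tcp_pos: [0.6032, -0.0307, 0.0496]
eef_rot: [179.9, -0.1, -117.3]
contact_force: [-3.4, 0.7, -1.1]
gripper_width: 0.0246
```

```bash
python3 st.py .7
```

```text
tcp [ 0.6032 -0.0307  0.0496] yaw -117.3 w 0.02461053120942935 ftool [0.94 3.34 1.12] fix [ 20.7 -34.3] th 0.726 r 0.0478
(array([-0.0002, -0.0013,  0.0026]), np.float64(0.7))
```

Emit:
{"name": "apply_moves", "arguments": {"commands": [{"grip":0.72,"slide":[0.0001,-0.002,0],"roll":2.4},{"grip":0.72,"slide":[0.0002,-0.004,0],"roll":4.8},{"grip":0.72,"slide":[0.0004,-0.006,0],"roll":7.2},{"grip":0.72,"slide":[0.0007,-0.008,0],"roll":9.5},{"grip":0.72,"slide":[0.001,-0.0095,0],"roll":11.5}]}}

```text
time_s: 24.38
tcp_pos: [0.612, -0.036, 0.0498]
eef_rot: [180.0, -0.0, -128.8]
contact_force: [-3.7, -0.5, -2.1]
gripper_width: 0.0248
```

```bash
python3 st.py .5
```

```text
tcp [ 0.612  -0.036   0.0498] yaw -128.8 w 0.024843982808971137 ftool [2.74 2.55 2.12] fix [ 26.9 -42.4] th 0.513 r 0.0481
(array([ 0.0001, -0.0006,  0.0028]), np.float64(0.6))
```

Emit:
{"name": "apply_moves", "arguments": {"commands": [{"grip":0.72,"slide":[0.0001,-0.002,0],"roll":2.4},{"grip":0.72,"slide":[0.0002,-0.004,0],"roll":4.8},{"grip":0.72,"slide":[0.0004,-0.006,0],"roll":7.2},{"grip":0.72,"slide":[0.0007,-0.008,0],"roll":9.5},{"grip":0.72,"slide":[0.001,-0.0095,0],"roll":11.5}]}}

```text
time_s: 25.0
tcp_pos: [0.62, -0.0425, 0.0503]
eef_rot: [-180.0, 0.1, -140.3]
contact_force: [-1.0, 0.8, -0.5]
gripper_width: 0.0246
```

```bash
python3 st.py .3
```

```text
tcp [ 0.62   -0.0425  0.0503] yaw -140.3 w 0.024596021126861434 ftool [0.21 1.24 0.47] fix [ 31.9 -51.4] th 0.302 r 0.0491
(array([ 0.0011, -0.0001,  0.0033]), np.float64(0.6))
```

Emit:
{"name": "apply_moves", "arguments": {"commands": [{"grip":0.72,"slide":[0.0001,-0.002,0],"roll":2.4},{"grip":0.72,"slide":[0.0002,-0.004,0],"roll":4.8},{"grip":0.72,"slide":[0.0004,-0.006,0],"roll":7.2},{"grip":0.72,"slide":[0.0007,-0.008,0],"roll":9.5},{"grip":0.72,"slide":[0.001,-0.0095,0],"roll":11.5}]}}

```text
time_s: 25.62
tcp_pos: [0.6254, -0.0505, 0.0505]
eef_rot: [-180.0, 0.1, -151.8]
contact_force: [-0.6, 1.0, 0.2]
gripper_width: 0.0249
```

```bash
python3 st.py 0;  python3 look.py 16 side
```

```text
tcp [ 0.6254 -0.0505  0.0505] yaw -151.8 w 0.024871094487809123 ftool [ 0.03  1.15 -0.19] fix [ 34.  -60.8] th 0.105 r 0.0492
(array([ 0.0015, -0.005 ,  0.0035]), np.float64(6.3))
```

View pics/side16.png

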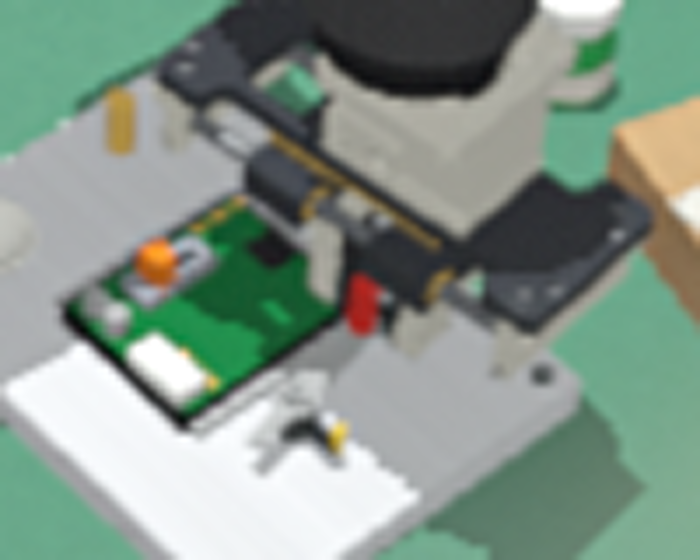

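The clip is off the board and the board corners are in the same pixels. I'll take it about 0.2 rad further, to near 0.

Emit:
{"name": "apply_moves", "arguments": {"commands": [{"grip":0.72,"slide":[0.0001,-0.0025,0],"roll":2.9},{"grip":0.72,"slide":[0.0002,-0.005,0],"roll":5.7},{"grip":0.72,"slide":[0.0005,-0.0075,0],"roll":8.6},{"grip":0.72,"slide":[0.0008,-0.009,0],"roll":10},{"grip":0.72,"slide":[0.0008,-0.009,0],"roll":10}]}}

```text
time_s: 26.3
tcp_pos: [0.6282, -0.0589, 0.0501]
eef_rot: [-180.0, 0.0, -161.7]
contact_force: [0.2, -0.5, 0.3]
gripper_width: 0.0247
```

Emit:
{"name": "apply_moves", "arguments": {"commands": [{"grip":0.72,"slide":[0,0.003,0],"roll":0},{"grip":0.72,"slide":[0,0.006,0],"roll":0},{"grip":0.72,"slide":[0,0.006,-0.02],"roll":0},{"grip":0.72,"slide":[0,0.006,-0.06],"roll":0},{"grip":0.72,"slide":[0,0.006,-0.11],"roll":0}]}}

```text
time_s: 26.92
tcp_pos: [0.6253, -0.0529, 0.1602]
eef_rot: [180.0, -0.1, -161.7]
contact_force: [0.8, 0.5, 0.4]
gripper_width: 0.0243
```

Emit:
{"name": "apply_moves", "arguments": {"commands": [{"grip":0.72,"slide":[0.05,0.03,-0.02],"roll":0},{"grip":0.72,"slide":[0.09,0.07,-0.03],"roll":0},{"grip":0.72,"slide":[0.1,0.12,-0.03],"roll":0},{"grip":0.72,"slide":[0.1,0.17,-0.03],"roll":0},{"grip":0.72,"slide":[0.1,0.2,-0.03],"roll":0}]}}

```text
time_s: 27.55
tcp_pos: [0.4675, 0.1072, 0.1906]
eef_rot: [180.0, 0.1, -161.6]
contact_force: [0.0, 0.4, -0.5]
gripper_width: 0.0245
```

```bash
python3 st.py;  python3 - <<'E'
from h import *
for n in ("side","top"):
    p,d=capture(n); c=get_calibration(n); cv2.imwrite(f"pics/{n}17f.png",p[:,:,::-1])
    hsv=cv2.cvtColor(p,cv2.COLOR_RGB2HSV)
    for nm,lo,hi,sr,zz in (("red",170,6,180,{"top":.062,"side":.055}[n]),("orange",7,20,150,.046)):
        H=hsv[...,0]; a=((H>=lo)|(H<=hi)) if lo>hi else (H>=lo)&(H<=hi)
        a=a&(hsv[...,1]>sr)&(hsv[...,2]>90)
        k,l,s,ce=cv2.connectedComponentsWithStats(a.astype(np.uint8))
        for i in range(1,k):
            w=ray(c,ce[i],zz)[0]
            if np.hypot(w[0]-.567,w[1]+.013)<.08 and s[i,4]>5: print(n,nm,ce[i].round(1),w2f(w).round(4))
    u=proj(c,[*FC,.05])[0].astype(int)
    a=cv2.imread(f"pics/{n}0.png")[:,:,::-1]
    z=np.hstack([q[u[1]-40:u[1]+40,u[0]-40:u[0]+40,::-1] for q in (a,p)]); cv2.imwrite(f"pics/{n}17.png",cv2.resize(z,None,fx=5,fy=5,interpolation=2))
E
```

```text
tcp [0.4675 0.1072 0.1906] yaw -161.6 w 0.024523145783731853 ftool [-0.14  0.34  0.55] fix [-53.7 144.4] th 1.753 r 0.2139
side red [365.9 218.4] [ 0.0296 -0.0668]
side orange [334.  210.2] [-0.0156  0.0206]
top red [357.  156.7] [ 0.0342 -0.0625]
```

View pics/side17.png

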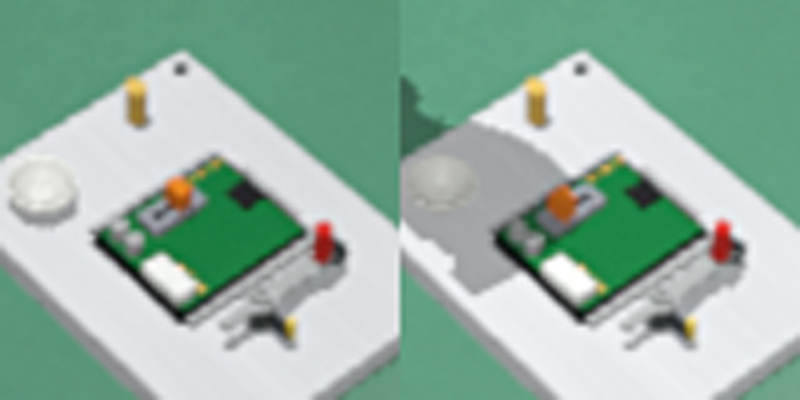

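View pics/top17.png

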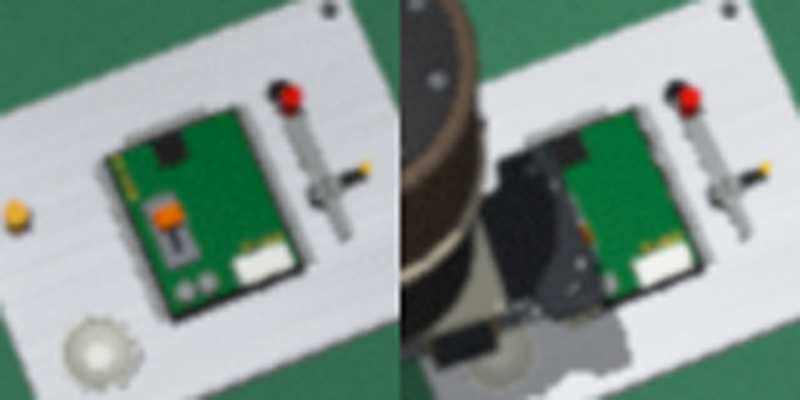

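The clip is back alongside the edge and the board hasn't moved. I'll move the arm further aside so the switch shows clearly in the top view.

Emit:
{"name": "apply_moves", "arguments": {"commands": [{"grip":0.72,"slide":[0,0.05,0],"roll":0},{"grip":0.72,"slide":[-0.01,0.1,0],"roll":0},{"grip":0.72,"slide":[-0.02,0.15,0],"roll":0},{"grip":0.72,"slide":[-0.03,0.19,0],"roll":0},{"grip":0.72,"slide":[-0.03,0.19,0],"roll":0}]}}

```text
time_s: 28.28
tcp_pos: [0.4372, 0.2973, 0.1897]
eef_rot: [-180.0, -0.0, -161.6]
contact_force: [0.0, -0.6, 0.3]
gripper_width: 0.0242
```

Run:
```python
from h import *
for n in ("top","side"):
    capture(n); p,d=capture(n); c=get_calibration(n)
    u=proj(c,[*FC,.05])[0].astype(int)
    a=cv2.imread(f"pics/{n}0.png")[:,:,::-1]
    for q in (a,p):
        hsv=cv2.cvtColor(np.ascontiguousarray(q),cv2.COLOR_RGB2HSV); m=(hsv[...,0]>=5)&(hsv[...,0]<=20)&(hsv[...,1]>150)&(hsv[...,2]>80)
        k,l,s,ce=cv2.connectedComponentsWithStats(m.astype(np.uint8))
        for i in range(1,k):
            w=w2f(ray(c,ce[i],.046)[0])
            if np.hypot(*(w-[0,.02]))<.04: print(n,ce[i].round(2),s[i,4],w.round(4))
    z=np.hstack([q[u[1]-40:u[1]+40,u[0]-40:u[0]+40,::-1] for q in (a,p)]); cv2.imwrite(f"pics/{n}18.png",cv2.resize(z,None,fx=5,fy=5,interpolation=2))
```

```text
top [333.39 179.96] 23 [0.0013 0.0209]
top [334.83 183.91] 23 [-0.0105  0.0215]
side [337.2  208.24] 25 [-0.0031  0.0204]
side [334.12 210.33] 24 [-0.0154  0.02  ]
```

View pics/top18.png

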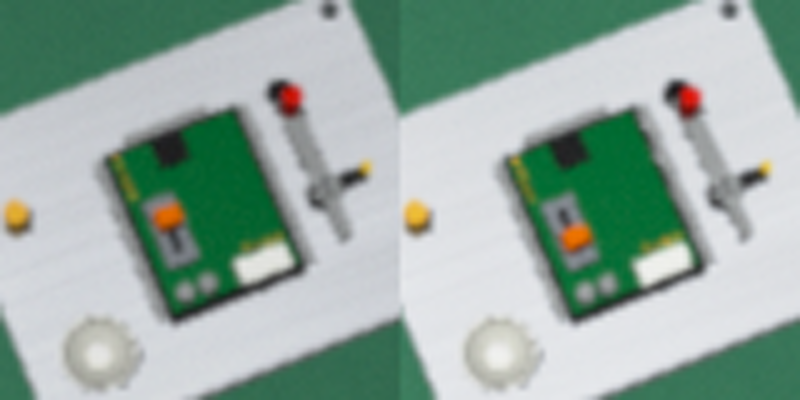

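Camera-measured travel is about 12 mm in both views, against the nominal 14 mm. I'll check more precisely before handing in.

Run:
```python
from h import *
ims={}
for n in ("top","side"):
    acc=[]
    for i in range(4): acc.append(capture(n)[0].astype(float))
    b=np.mean(acc,0); a=cv2.imread(f"pics/{n}0.png")[:,:,::-1].astype(float); c=get_calibration(n)
    cv2.imwrite(f"pics/{n}19f.png",b[:,:,::-1])
    res=[]
    for q,g in ((a,(0,.021)),(b,(-.013,.021))):
        o=np.clip(q[...,0]-q[...,1]-20,0,None)  # redness: orange R>>G
        u=proj(c,[*f2w(g),.046])[0]; yy,xx=np.mgrid[0:400,0:640]
        m=(np.abs(xx-u[0])<6)&(np.abs(yy-u[1])<6); w=o*m
        ce=np.array([(w*xx).sum(),(w*yy).sum()])/w.sum(); res.append(w2f(ray(c,ce,.046)[0])); print(n,ce.round(2),w.sum().round(),(res[-1]*1e3).round(2))
    print("travel",((res[1]-res[0])*1e3).round(2))
    u=proj(c,[*f2w((-.008,.021)),.046])[0].astype(int)
    z=np.hstack([q[u[1]-16:u[1]+16,u[0]-16:u[0]+16,::-1] for q in (a,b)]).astype(np.uint8); cv2.imwrite(f"pics/{n}19.png",cv2.resize(z,None,fx=12,fy=12,interpolation=2))
    for uu in ([(281,268),(383,263)] if n=="top" else []):
        pass
z=np.hstack([cv2.imread("pics/top0.png")[y-25:y+25,x-25:x+25] for x,y in ((286,270),(386,267),(465,305))]); cv2.imwrite("pics/purple.png",cv2.resize(z,None,fx=5,fy=5,interpolation=2))
```

```text
top [333.1  179.89] 1743.0 [ 1.78 21.54]
top [334.56 183.98] 1879.0 [-10.44  22.27]
travel [-12.22   0.73]
side [337.27 207.94] 1687.0 [-2.13 21.13]
side [334.13 209.91] 1732.0 [-14.35  21.26]
travel [-12.22   0.12][ WARN:0@6.926] global loadsave.cpp:1063 imwrite_ Unsupported depth image for selected encoder is fallbacked to CV_8U.
```

View pics/top19.png

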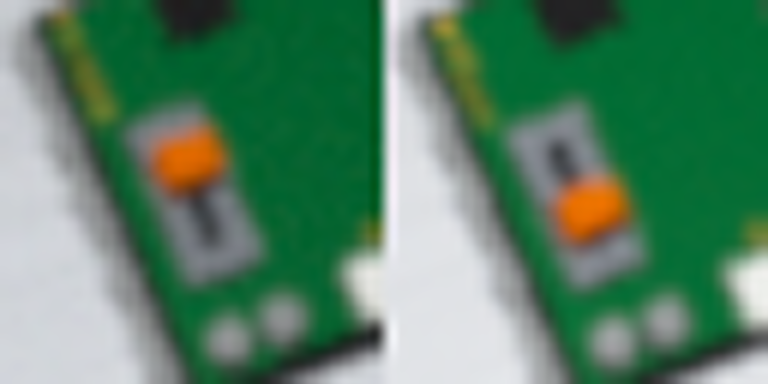

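View pics/side19.png

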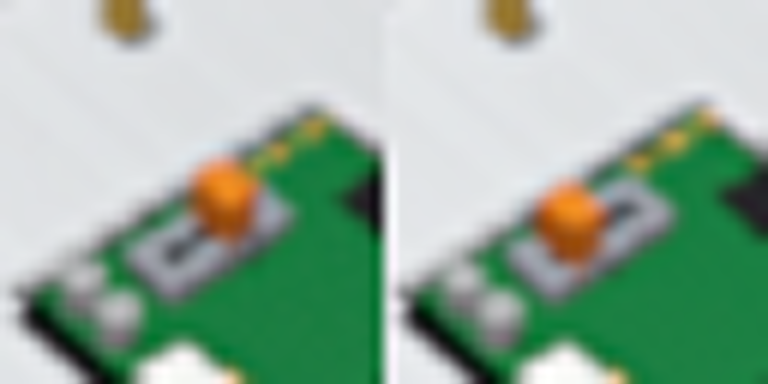

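View pics/purple.png

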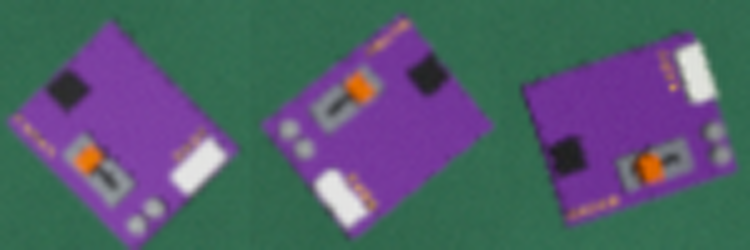

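Run:
```python
from h import *
for n,slot,caps,hs in (("top",((170,140),(212,248)),None,((163,115),(225,270))),("side",((177,262),(248,207)),None,((145,275),(275,195)))):
    c=get_calibration(n); u=proj(c,[*f2w((-.008,.021)),.046])[0].astype(int)
    for nm,P,z in(("slot",slot,.034),("hous",hs,.034)):
        for q in P: print(n,nm,(w2f(ray(c,np.array(q)/12-.5+u-16,z)[0])*1e3).round(1))
# fine profile along housing centre line, z=.0345, both images
for n in ("top","side"):
    c=get_calibration(n); xs=np.arange(.016,-.034,-.001)
    for f in ("0","19f"):
        q=cv2.imread(f"pics/{n}{f}.png")
        for y0 in (.0215,):
            P=np.array([[*f2w((x,y0)),.034] for x in xs]); uv=proj(c,P).astype(np.float32)
            v=cv2.remap(q,uv[:,0].reshape(-1,1),uv[:,1].reshape(-1,1),cv2.INTER_CUBIC).reshape(-1,3)
            print(n,f); print([f"{x*1e3:.0f}:{a[2]}/{a[1]}/{a[0]}" for x,a in zip(xs,v)])
```

```text
top slot [10.5 21.9]
top slot [-16.9  22.7]
top hous [16.6 21.1]
top hous [-22.8  22. ]
side slot [-18.   20.4]
side slot [ 7.3 22.7]
side hous [-26.9  22.3]
side hous [15.1 21.4]
top 0
['16:102/120/115', '15:112/124/123', '14:124/126/126', '13:141/127/126', '12:153/125/121', '11:168/122/106', '10:190/116/76', '9:204/111/45', '8:216/106/13', '7:225/104/0', '6:226/104/0', '5:223/104/0', '4:219/102/0', '3:215/100/0', '2:204/95/0', '1:183/86/1', '-0:159/73/2', '-1:135/63/8', '-2:107/55/21', '-3:88/52/34', '-4:75/53/45', '-5:63/56/57', '-6:60/59/62', '-7:61/63/66', '-8:62/67/71', '-9:64/69/73', '-10:65/70/73', '-11:66/70/73', '-12:65/69/71', '-13:67/70/73', '-14:72/75/78', '-15:79/83/86', '-16:88/92/96', '-17:99/103/108', '-18:110/114/119', '-19:117/122/128', '-20:120/125/131', '-21:117/122/128', '-22:110/116/121', '-23:96/107/108', '-24:76/98/89', '-25:57/92/73', '-26:36/89/57', '-27:18/91/49', '-28:9/95/47', '-29:6/100/49', '-30:9/101/50', '-31:14/101/52', '-32:23/102/56', '-33:35/105/63']
top 19f
['16:93/126/108', '15:108/132/122', '14:120/135/132', '13:127/134/138', '12:125/131/136',
[... 1790 characters left out ...]
2/119', '6:99/106/112', '5:96/103/109', '4:96/106/114', '3:97/108/118', '2:101/109/118', '1:106/105/111', '-0:112/102/105', '-1:121/102/101', '-2:130/102/96', '-3:140/101/87', '-4:148/101/78', '-5:152/98/69', '-6:153/91/55', '-7:153/82/37', '-8:154/79/26', '-9:155/78/20', '-10:154/77/15', '-11:152/74/10', '-12:150/73/10', '-13:149/73/14', '-14:146/73/20', '-15:142/73/28', '-16:137/74/39', '-17:132/81/57', '-18:130/97/87', '-19:133/118/117', '-20:139/136/139', '-21:146/149/155', '-22:152/158/166', '-23:154/161/169', '-24:153/158/167', '-25:148/149/160', '-26:135/135/146', '-27:120/123/130', '-28:102/114/113', '-29:80/110/94', '-30:61/112/80', '-31:52/118/75', '-32:57/128/81', '-33:76/139/98']
```

Measuring the cap's base edge against the slot centre at housing height, where parallax drops out, puts the cap about 6.6 mm (top view) and 6.7 mm (side view) past centre. Home is 7 mm past, so the switch is at about 13.6–13.7 mm. The 12.2 mm of travel fits a switch that started near 1.7 mm. That agrees with the hard end I felt, so I'm handing in.

```bash
python3 -c "
from plant import *
s=get_state();print(s['time_s'],s['contact_force'],s['qd'].round(2));print(close_job())"
```

```text
28.875 [-0.59978975  0.59140391 -0.1786163 ] [ 0.17  0.14 -0.04 -0.05  0.06 -0.14]
the job is handed in; nothing more can be done
None
```

I carried out all three steps and handed the job in at 28.9 s; `close_job()` gave no verdict.

- **Clip on:** I caged the knob loosely and swung the clip over the edge until I felt the stop at about 1.4 rad. I held it at 6.6–6.8 N at the knob, roughly 8 N at the pin by estimate, for more than 0.2 s.
- **Switch:** With the clip on the board, I pushed the switch toward the socket and cans until it stopped hard at about 4.8 N.
- **Clip off:** I swung the clip back to near 0 rad, let go and moved the arm clear. On the way back the sideways push at the knob reached 6.5 N and the tool pressed down on the knob with up to about 4 N for a moment, until I raised it.

**Last checks**
- The final pictures show the clip lying alongside the edge. The board, dish and standoff are where they were by eye, and the robot is touching nothing.
- **Disagreement on the switch:** The cameras measured only about 12.2 mm of cap travel, against the nominal 14 mm. The cap's position in its slot puts the switch at about 13.6–13.7 mm, which would mean it started near 1.7 mm. That fits the hard end I felt. I did not push it again.
- The two cameras also differ by a few mm in absolute position, so I relied on feel and relative measurements.

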